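# Load a culture dish on the illuminator and hold its viewing cover at 50 degrees

### The arm

A 6-joint arm with a two-finger parallel gripper is mounted at the origin on the work surface. World frame = base frame: x ahead of the robot, y to its left, z up, the work surface at z = 0. Lengths are in mm, angles in rad, forces in N, time in s.
With the tool pointing down it reaches from about 300 to 775 mm from the base axis. Payload 14.6 kg.
Tool frame: the origin (TCP) lies midway between the tips of the shut fingers; the grasp point (between the pads) lies 19 mm behind it; x points along the fingers, z is the direction in which the jaws open and shut, and the axes are right-handed (so a half turn about x gives the same grasp; the last joint's range is limited). The gripper opens to 94 mm and grips with 3 to 60 N. Pads are 16 mm wide; open, the fingers measure 119 mm over their backs; the gripper's body (75 mm by 177 mm) begins 78 mm behind the grasp point.
Start: joints at [1.097, 0.3, 1.521, -0, 1.321, -0.067], TCP at [217.616, 505.106, 172.546] pointing down, gripper open.
Joint ranges: [-3.03, 3.03], [-0.79, 2.21], [0.23, 2.52], [-1.04, 4.18], [0, 3.07], [-2.55, 2.55]. Speed limits (rad/s): [2.22, 2.22, 2.57, 3.14, 3.14, 3.14].

### API

Orientations are given as [roll, pitch, yaw] about the fixed x, y, z axes, in that order (R = Rz(yaw) Ry(pitch) Rx(roll)).
In Python, from cell import * gives the robot as it stands.
- The arm moves only by the tool play_rows, never from a script. Its argument "motion" is one flat list of numbers, 7 for each row, row after row: the turn, a rotation vector about the tool's x, y, z in rad, then the shift along the tool's x, y, z in m, then the closure, from -1 (fully open) to 1 (shut), so that 0 is half open. In form: [rx, ry, rz, x, y, z, fingers, rx, ry, rz, x, y, z, fingers, ...]. A call has 1 to 20 rows; each row shifts and turns the pose as measured when the row begins, along the tool's axes as they then stand; what a row does not reach is not made up. A row lasts 1/10 s, in which the tool goes at most 50 mm and 8.59 degrees, less where a joint would pass 70% of its speed; a pose out of reach is approached as far as the arm can. A call with a gripper value outside its range is refused whole. The fingers move at their own pace and stop on an object; "newtons" is the grip in N (left out, the last holds). Time passes only in rows, so rows that do not move let the fingers close. It gives the time, the measured TCP pose, the force and the opening at its end, in the units of the state.
- read_state(): the state, without advancing time (a new reading comes with each control period).
- camera(name): name is "side" or "top" or "wrist"; returns (picture, depth): 420x560x3 uint8, blue, green, red; 420x560 float32, mm along the optical axis (not along the pixel's ray), 0 where there is no reading.
- camera_params(name): a dict with "fx", "fy", "cx", "cy" (pixels), "k1" (the pictures are not rectified: a ray, as slopes to the right and down, at radius r is drawn at 1 + k1 r^2 times it, then the intrinsics apply), "T" (4x4, takes a point from camera to world coordinates). Camera axes: x right, y down, z forward; pixel columns grow to the right and rows downward; lengths in mm; the calibration is good to about 2 mm. A picture is of the moment at which its call begins: read the wrist's pose just before it. camera_params takes no time and is no camera call; for the wrist camera it gives the pose at the moment of the call.
- sign_off(): hands the job in, once; it reports no verdict.
Trained networks look in the newest picture that a camera, given by its name, has taken for a name from the list of things; names that differ only in an ending like _2 or _b are one class to them, and where a whole thing is asked for, a point or a joint stands for the part that bears it (a point fixed in the world has none). Each returns a list of dicts, best first, with "conf" (0 to 1); they miss things now and then, are a little off and sometimes report something else, mostly with a low value. They report only what shows in the picture. A call takes as long as a camera call.
- masks_of(camera, name): "region" (420x560 bool, what is visible of it).
- place_of(camera, name): "at" ([x, y, z] in mm, in the coordinates of the camera as it stood for that picture, good to about 4 mm: a listed point, or the origin of a listed thing).
The state is a dict: "clock": time; "joints": joint angles; "qd": joint speeds; "effort": joint torques, N m; "eef_pos": TCP position; "eef_rot": TCP orientation; "wrist_force": force on the tool from outside, world axes, zero at the start; "moment": the same for the moment, N m; "finger_gap": finger opening in mm.
Only numpy, scipy, OpenCV 4.12 (cv2) and the standard library are available. Lean on these libraries where they do the work, as an engineer would, in place of code of your own. Each camera call takes 0.05 s, during which the arm holds its last target.

### The job

Set the small culture dish flat on the illuminator's stage plate between the four little stops, keeping it level, and let go of it. Then bring the amber viewing cover forward to 50 degrees above closed and finish while still holding it there, steady, so that a colleague can pick colonies beneath; its worn hinge will not hold it and it must not drop shut. Leave the large dish, tip box and tube rack where they are.

Things in the scene. Friction and masses are not known exactly. Their poses are not given: they have to be found in the camera images.
- small_dish_center (a point): The small closed culture dish, a flat clear round plastic dish with cream agar inside: 60 mm across (its base, the lowest 4 mm, 57 mm across), 15 mm high, about 35 g. It stands on the bench beside the illuminator, on its left or right. The point is its centre, 7.5 mm above its underside; z is up through its lid.
- large_dish_center (a point): The large closed culture dish, alike but 90 mm across, 15 mm high; it is on the other side of the illuminator and is to be left alone. The point is its centre, half-way up.
- illuminator: White housing of the illuminator, 220 x 220 mm, top 54 mm above the bench, fixed. Origin: centre of its underside on the bench; x points to its rear (the hinge), y along the hinge, z up. Two hinge brackets at x = 103, y = +-75 mm stand 96 mm high; two rubber bumpers, 12 mm across, at x = -83, y = +-88 mm stand 87 mm high.
- stage (a point): Centre of the upper face of the pale stage plate (136 mm square, 60 mm above the bench), above the housing's origin; axes as the housing. Four stops, black pins 8 mm across and 7 mm high, stand on it at x = +-26.2, y = +-26.2 mm: they leave a free circle 66 mm across round this point, and 44 mm gaps between neighbouring pins where fingers can go.
- cover_hinge (a point): Middle of the cover's hinge axis, 100 mm behind (+x) and 30 mm above the stage point, 90 mm above the bench. Axes as the housing: the hinge axis is y. Fixed to the housing.
- cover_handle (a point): Middle of the cover's bar handle: a round steel bar, 10 mm across, parallel to the hinge (y), 220 mm from the hinge axis, in the cover's plane, 34 mm beyond the plate's edge. Two 8 mm rods carry it at its ends, 124 mm apart; it can be pinched anywhere between them and can turn between finger pads. It moves with the cover; x points along the cover from handle to hinge.
- cover (a joint): Angle of the amber cover above closed, rad: 0 = level, handle to the front; 1.571 upright; 1.745 back against its stop; 50 degrees = 0.873. Clear amber plate 196 mm wide, 5 mm thick, 6 to 186 mm from the hinge; 0.3 kg in all. It starts between upright and the stop, where hinge friction (0.06 N m) keeps it; let go below about 1.3 rad it falls shut.
- tip_box_center (a point): Pipette tip box, closed: grey base with pale clear lid, 122 x 86 mm, 66 mm high; to be left alone. The point is its centre, half-way up.
- tube_rack_center (a point): White rack with small capped tubes, 112 x 52 mm, 42 mm high; to be left alone. The point is on its middle axis, 20 mm above the bench.

How it is judged (in metres and radians):
On the way:
1. the small dish lies flat on the stage plate between the four stops, let go, with the cover still back (horizontal distance between small_dish_center and stage below 0.006 m and z of small_dish_center in the frame of stage between 0.0055 and 0.0095 m and angle between small_dish_center's own z axis and vertical below 0.05 rad and linear speed of small_dish below 0.02 m/s and contact force between the fingers and small_dish below 0.05 N and value of joint cover above 1.2 rad), for 0.3 s.
At the end, for the whole second after the job is handed in: The fingers hold the cover still at 50 degrees above closed (within 5 degrees), nothing else carrying it, and the small dish lies untouched, flat on the stage plate between the four stops (its centre within 6 mm of the stage centre) (value of joint cover between 0.786 and 0.96 rad and velocity of joint cover between -0.1 and 0.1 rad/s and contact force between the fingers and cover above 0.3 N and contact force between each of cover, the arm, the fingers and small_dish below 0.05 N and contact force between cover and large_dish below 0.05 N and contact force between cover and tip_box below 0.05 N and contact force between cover and tube_rack below 0.05 N and horizontal distance between small_dish_center and stage below 0.006 m and z of small_dish_center in the frame of stage between 0.0055 and 0.0095 m and angle between small_dish_center's own z axis and vertical below 0.05 rad and linear speed of small_dish below 0.02 m/s); the arm keeps its last pose, push and grip.
It fails at once if the cover drops towards shut (below 20 degrees) (value of joint cover below 0.35 rad).
It fails at once if the small dish is tipped by more than 25 degrees (angle between small_dish_center's own z axis and vertical above 0.44 rad).
It fails at once if the large dish is moved by more than 25 mm (distance of large_dish_center from where it was at the start of the episode above 0.025 m).
It fails at once if the tip box is moved by more than 25 mm (distance of tip_box_center from where it was at the start of the episode above 0.025 m).
It fails at once if the tube rack is moved by more than 25 mm (distance of tube_rack_center from where it was at the start of the episode above 0.025 m).
It also fails if it takes over 51 s, if anything falls off the work surface, if the arm or the gripper's body presses on something with over 40 N, if the wrist force passes 120 N, or if a joint passes its speed limit or range.

## Working session

There is one attempt and no reset: what is moved stays moved. The work goes in short steps, Python scripts to look and compute and a tool call to move; the robot and the scene stay as the last step left them, time stands still between calls to the robot, and variables do not carry over. Pictures are saved under pics/ and viewed, and the job is handed in when it is done.

Besides the shell and the picture viewer there is one more tool, called as name(argument=value, ...), one argument or row to a line, values as JSON. play_rows: Moves the arm, as the interface text tells. Its arguments: {"type":"object","properties":{"motion":{"type":"array","items":{"type":"number"}},"newtons":{"type":"number"}},"required":["motion"]}

```bash
ls -la; mkdir -p pics; python3 - <<'E'
from cell import *
import cv2,numpy as np
print(read_state())
for n in ("side","top","wrist"):
    im,d=camera(n); cv2.imwrite(f"pics/{n}0.png",im); np.save(f"pics/{n}0d.npy",d)
    p=camera_params(n); print(n,p)
    for t in ["small_dish_center","large_dish_center","illuminator","stage","cover_hinge","cover_handle","tip_box_center","tube_rack_center"]:
        try: r=place_of(n,t)
        except Exception as e: print(t,e); continue
        for q in r[:2]:
            a=p["T"]@np.r_[q["at"],1]; print(n,t,round(q["conf"],2),a[:3].round(1))
print(read_state()["clock"])
E
```

```text
total 12
drwxr-xr-x  3 agent agent 4096 Dec  6 22:16 .
drwxr-xr-x 23 root  root  4096 Dec  6 22:16 ..
drwxr-xr-x  2 agent agent 4096 Dec  6 22:16 pics
{'clock': 0.0, 'joints': array([ 1.09737458e+00,  3.00486243e-01,  1.52157288e+00, -3.64049842e-05,
        1.32071100e+00, -6.66114086e-02]), 'qd': array([ 0.00050037, -0.00058141,  0.00026272, -0.00074353, -0.00110614,
       -0.00015683]), 'effort': array([ 1.12009740e-03, -5.31801260e+01, -3.52730262e+01,  7.08900648e-02,
        2.44285783e-02, -1.34037778e-04]), 'eef_pos': array([217.50527207, 504.83562871, 171.98152019]), 'eef_rot': array([ 3.10491948,  1.56961833, -2.0142708 ]), 'wrist_force': array([0.7207571 , 0.30256879, 0.2140782 ]), 'moment': array([ 0.04314624, -0.02684896,  0.00506385]), 'finger_gap': 93.79243753453711}
side {'fx': 501.8823479730097, 'fy': 501.8823479730097, 'cx': 280.67992349105253, 'cy': 216.77040521467995, 'k1': -0.06690248410260988, 'T': array([[ 4.47499269e-01, -6.52657216e-01,  6.11377921e-01,
        -1.94340226e+02],
       [-8.94226802e-01, -3.18816135e-01,  3.14188954e-01,
        -3.89895200e+
[... 1377 characters left out ...]
.76 [720.  327.6  30.5]
top tube_rack_center 0.91 [ 664.7 -317.8   19.3]
wrist {'fx': 307.6437072551377, 'fy': 307.6437072551377, 'cx': 281.0772178119298, 'cy': 206.1376665576509, 'k1': -0.07004058911468626, 'T': array([[ 3.94966476e-01,  8.86542030e-01,  2.40924702e-01,
         1.47607662e+02],
       [ 9.18695434e-01, -3.81264705e-01, -1.03130615e-01,
         5.34546751e+02],
       [ 4.26460816e-04,  2.62069559e-01, -9.65048892e-01,
         3.84298013e+02],
       [ 0.00000000e+00,  0.00000000e+00,  0.00000000e+00,
         1.00000000e+00]])}
wrist small_dish_center 0.55 [442.1 304.4   6.9]
wrist cover_handle 0.67 [442.8 302.6   9.8]
wrist tube_rack_center 0.44 [446.2 305.2   8.8]
1.35
```

View pictures.

View pics/side0.png

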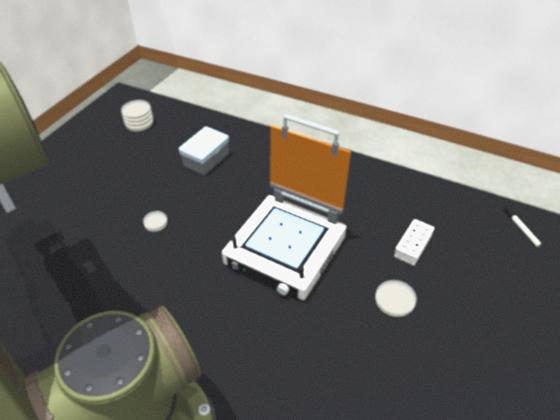

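View pics/top0.png

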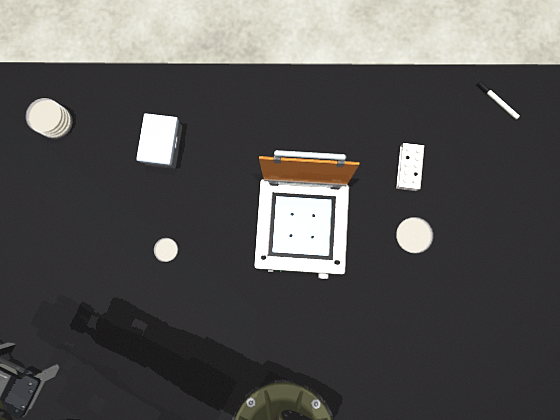

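View pics/wrist0.png

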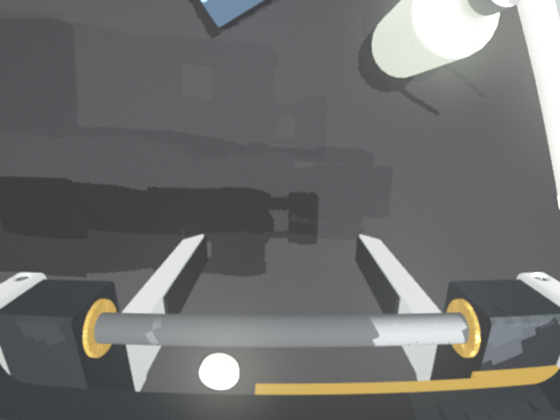

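```bash
cat > h.py <<'E'
import numpy as np,cv2
from scipy.spatial.transform import Rotation as Ro
def ray(p,uv):
    x=(uv[0]-p['cx'])/p['fx'];y=(uv[1]-p['cy'])/p['fy']
    X,Y=x,y
    for _ in range(20):
        f=1+p['k1']*(X*X+Y*Y);X,Y=x/f,y/f
    return np.array([X,Y,1.])
def onz(p,uv,z):
    T=p['T'];d=T[:3,:3]@ray(p,uv);o=T[:3,3];return o+d*(z-o[2])/d[2]
def proj(p,P):
    q=np.linalg.inv(p['T'])@np.r_[P,1.];X,Y=q[0]/q[2],q[1]/q[2];f=1+p['k1']*(X*X+Y*Y)
    return np.array([p['fx']*X*f+p['cx'],p['fy']*Y*f+p['cy']])
E
python3 - <<'E'
from cell import *
from h import *
for n,box,dbox in(("top",(283,205,325,246),(145,230,190,270)),("side",(258,218,315,256),(135,203,175,238))):
    im=cv2.imread(f"pics/{n}0.png");p=camera_params(n)
    g=cv2.cvtColor(im,cv2.COLOR_BGR2GRAY).astype(float)
    x0,y0,x1,y1=box;s=g[y0:y1,x0:x1];bg=np.median(s)
    m=(s<bg-40).astype(np.uint8);nl,l,st,c=cv2.connectedComponentsWithStats(m)
    P=[]
    for i in range(1,nl):
        w=(l==i);ww=cv2.dilate(w.astype(np.uint8),np.ones((3,3)))*np.clip(bg-s,0,None)
        yy,xx=np.mgrid[0:s.shape[0],0:s.shape[1]];u=(xx*ww).sum()/ww.sum()+x0;v=(yy*ww).sum()/ww.sum()+y0
        q=onz(p,(u,v),63.5);P.append(q);print(n,st[i,4],round(u,1),round(v,1),q.round(1))
    P=np.array(P)
    print("mean",P.mean(0))
    x0,y0,x1,y1=dbox;s=g[y0:y1,x0:x1];m=s>110;yy,xx=np.nonzero(m);print(n,"dish",m.sum(),xx.mean()+x0,yy.mean()+y0,onz(p,(xx.mean()+x0,yy.mean()+y0),12))
R=Ro.from_euler('xyz',read_state()['eef_rot']).as_matrix();print(R.round(3))
E
```

```text
top 8 291.7 213.7 [535.  -15.9  63.5]
top 9 313.2 215.1 [532.1 -67.9  63.5]
top 9 290.4 235.2 [482.9 -13.3  63.5]
top 8 312.0 236.6 [480.1 -65.4  63.5]
mean [507.50791212 -40.6176033   63.5       ]
top dish 462 165.32900432900433 249.43290043290042 [445.43618445 304.29558138  12.        ]
side 33 261.3 222.2 [518.   29.1  63.5]
side 26 307.7 220.4 [572.6 -69.2  63.5]
side 8 280.8 223.8 [533.9 -15.6  63.5]
side 7 299.9 231.7 [530.9 -67.8  63.5]
side 8 269.7 238.1 [481.7 -12.6  63.5]
side 56 310.9 250.1 [ 490.8 -114.4   63.5]
side 9 289.2 246.5 [478.8 -65.1  63.5]
side 31 261.3 253.8 [431.2 -17.2  63.5]
mean [504.74233894 -41.60122236  63.5       ]
side dish 411 154.83698296836982 220.63260340632604 [443.00992639 303.29844916  12.        ]
[[ 0.    -0.918  0.396]
 [-0.     0.396  0.918]
 [-1.    -0.    -0.   ]]
```

play_rows(
  motion=[-0.12,0,0,0,0,0,-1,-0.12,0,0,0,0,0,-1,-0.115,0,0,0,0,0,-1,0,0,0,0.008,-0.0237,-0.0189,-1,0,0,0,0.008,-0.0237,-0.0189,-1,0,0,0,0.008,-0.0237,-0.0189,-1,0,0,0,0.008,-0.0237,-0.0189,-1,0,0,0,0.008,-0.0237,-0.0189,-1,0,0,0,0.008,-0.0237,-0.0189,-1,0,0,0,0.008,-0.0237,-0.0189,-1,0,0,0,0.008,-0.0237,-0.0189,-1,0,0,0,0.008,-0.0237,-0.0189,-1,0,0,0,0,0,0,-1],
  newtons=12,
)

```text
clock: 2.65
eef_pos: [431.8, 321.2, 98.2]
eef_rot: [-0.392, 1.568, 1.146]
wrist_force: [-0.9, -0.5, 0.9]
finger_gap: 94.0
```

```bash
cat >> h.py <<'E'
def goto(st,pos,ang,stagepitch=None):
    "tool down, tool z at angle ang: rel. shift in tool frame (m) and rotvec"
    R=Ro.from_euler('xyz',st['eef_rot']).as_matrix()
    z=np.array([np.cos(ang),np.sin(ang),0]);x=np.array([0,0,-1.]);y=np.cross(z,x)
    Rt=np.stack([x,y,z],1)
    rv=Ro.from_matrix(R.T@Rt).as_rotvec()
    sh=R.T@(np.array(pos)-st['eef_pos'])
    return rv,sh
E
python3 - <<'E'
from cell import *
from h import *
s=read_state();print(s['eef_pos'],s['qd'].round(3))
im,d=camera("wrist");p=camera_params("wrist");cv2.imwrite("pics/w1.png",im)
for q in place_of("wrist","small_dish_center")[:2]: print(q['conf'],p['T']@np.r_[q['at'],1])
for q in masks_of("wrist","small_dish_center")[:2]:
    yy,xx=np.nonzero(q['region']);c=(xx.mean(),yy.mean());print(q['conf'],len(xx),xx.min(),xx.max(),yy.min(),yy.max(),onz(p,c,13))
rv,sh=goto(s,[444,303.8,60],1.519);print(rv.round(4),sh.round(1))
E
```

```text
[431.82396463 321.19353132  98.21760313] [ 0.038 -0.02   0.     0.01   0.01   0.035]
0.65 [443.47094284 306.79408959   9.18559616   1.        ]
0.72 2754 236 295 184 242 [442.19844994 305.78197662  13.        ]
[0.018  0.0022 0.0009] [ 38.2 -12.7 -17.1]
```

View pics/w1.png

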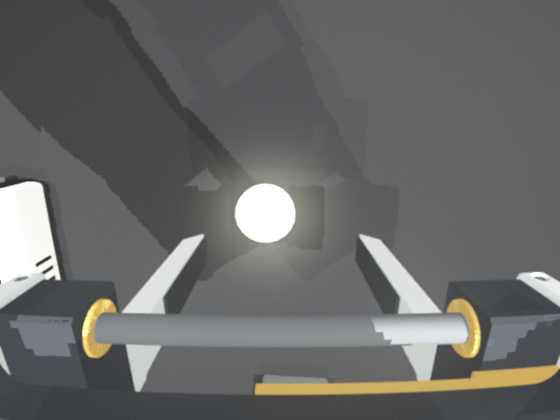

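play_rows(
  motion=[0.018,0,0,0.01,-0.007,-0.009,-1,0,0,0,0.015,-0.005,-0.008,-1,0,0,0,0.02,0,0,-1,0,0,0,0.02,0,0,-1,0,0,0,0,0,0,-1],
)

```text
clock: 3.3
eef_pos: [440.6, 307.7, 32.0]
eef_rot: [-0.673, 1.564, 0.85]
wrist_force: [-0.1, 0.1, -0.2]
finger_gap: 94.2
```

```bash
python3 - <<'E'
from cell import *
from h import *
s=read_state();print(s['eef_pos'],s['wrist_force'])
rv,sh=goto(s,[443.5,304.4,4],1.519);print(rv.round(4),sh.round(1))
E
```

```text
[440.56493257 307.67510867  32.02304533] [-0.06402972  0.05939556 -0.18067317]
[0.0043 0.0052 0.0041] [28.  -3.  -3.3]
```

play_rows(
  motion=[0.004,0.005,0.004,0.008,-0.003,-0.003,-1,0,0,0,0.01,0,0,-1,0,0,0,0.009,0,0,-1,0,0,0,0,0,0,-1],
)

```text
clock: 3.7
eef_pos: [444.1, 305.1, 4.5]
eef_rot: [-1.044, 1.569, 0.475]
wrist_force: [0.5, 0.1, 0.2]
finger_gap: 94.5
```

```bash
python3 - <<'E'
from cell import *
from h import *
s=read_state();print(s['eef_pos'],s['wrist_force'])
rv,sh=goto(s,[443.5,304.4,4],1.519);print(rv.round(4),sh.round(1))
E
```

```text
[444.12952296 305.06937778   4.49207341] [0.50668238 0.06245005 0.24624819]
[0.0003 0.0009 0.0016] [ 0.5  0.6 -0.7]
```

play_rows(
  motion=[0,0,0,0,0.0005,-0.0005,1,0,0,0,0,0,0,1,0,0,0,0,0,0,1,0,0,0,0,0,0,1,0,0,0,0,0,0,1,0,0,0,0,0,0,1],
  newtons=15,
)

```text
clock: 4.3
eef_pos: [444.2, 305.1, 5.9]
eef_rot: [-1.004, 1.567, 0.515]
wrist_force: [0.2, -0.5, -0.2]
finger_gap: 49.0
```

```bash
python3 - <<'E'
from cell import *
from h import *
s=read_state();print(s['eef_pos'],s['finger_gap'],s['wrist_force'])
im,d=camera("wrist");p=camera_params("wrist");cv2.imwrite("pics/w2.png",im)
im,d=camera("side");cv2.imwrite("pics/s2.png",cv2.resize(im[150:290,80:240],None,fx=4,fy=4))
print(read_state()['finger_gap'])
E
```

```text
[444.20748365 305.11294858   5.88983047] 49.012338011242065 [ 0.18198615 -0.47430119 -0.19853788]
40.9840406633634
```

View pics/w2.png

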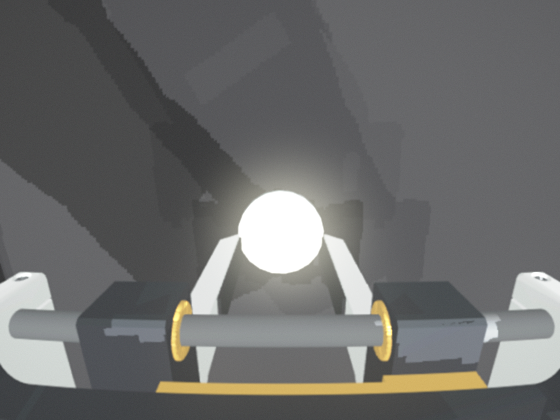

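View pics/s2.png

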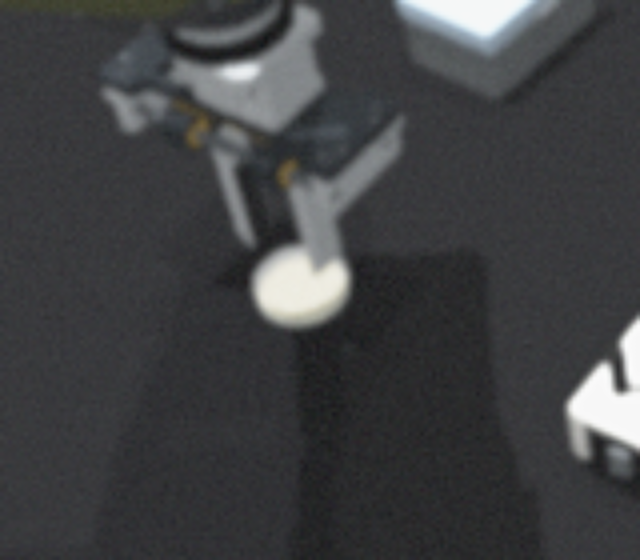

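play_rows(
  motion=[0,0,0,0,0,0,-1,0,0,0,0,0,0,-1,0,0,0,0,0,0,-1,0,0,0,0,0,0,-1,0,0,0,0,0,0,-1,0,0,0,0,0,0,-1],
)

```text
clock: 5.0
eef_pos: [444.2, 305.1, 5.8]
eef_rot: [-1.009, 1.567, 0.511]
wrist_force: [0.1, -1.2, 0.2]
finger_gap: 86.4
```

```bash
python3 - <<'E'
from cell import *
from h import *
s=read_state();print(s['eef_pos'],s['finger_gap'],s['wrist_force'])
R=Ro.from_euler('xyz',s['eef_rot']).as_matrix()
im,d=camera("wrist");p=camera_params("wrist");
for g in(-47,0,47):
  for k in (0,-19):
    u=proj(p,s['eef_pos']+R@[k,0,g]);print(g,k,u); cv2.circle(im,tuple(int(v) for v in u),3,(0,0,255),-1)
for q in masks_of("wrist","small_dish_center")[:2]:
    yy,xx=np.nonzero(q['region']);c=(xx.mean(),yy.mean());print(q['conf'],len(xx),xx.min(),xx.max(),yy.min(),yy.max(),onz(p,c,13))
cv2.imwrite("pics/w3.png",im)
im,_=camera("top");pt=camera_params("top")
cv2.imwrite("pics/t3.png",cv2.resize(im[170:320,80:280],None,fx=4,fy=4))
for q in place_of("top","small_dish_center")[:2]: print(q['conf'],pt['T']@np.r_[q['at'],1])
im,_=camera("side");pt=camera_params("side")
for q in place_of("side","small_dish_center")[:2]: print(q['conf'],pt['T']@np.r_[q['at'],1])
for q in masks_of("side","small_dish_center")[:1]:
    yy,xx=np.nonzero(q['region']);c=(xx.mean(),yy.mean());print(q['conf'],len(xx),onz(pt,c,12))
cv2.imwrite("pics/s3.png",cv2.resize(im[150:290,80:240],None,fx=4,fy=4))
E
```

```text
[444.15097719 305.0651174    5.77234456] 86.3972104778877 [ 0.11722622 -1.24493386  0.17167765]
-47 0 [217.61101859 230.69028115]
-47 -19 [212.0472991  240.26107646]
0 0 [281.8589261  230.79510142]
0 -19 [281.94687114 240.4147621 ]
47 0 [346.06998124 230.74821428]
47 -19 [351.80080821 240.31824342]
0.68 5295 239 321 192 271 [442.0414222  304.10213614  13.        ]
0.55 [ 486.79609118 -322.92327724    6.80482452    1.        ]
0.72 [445.98071076 304.57882407   9.13495835   1.        ]
0.7 337 [443.22603097 302.02659478  12.        ]
```

View pics/w3.png

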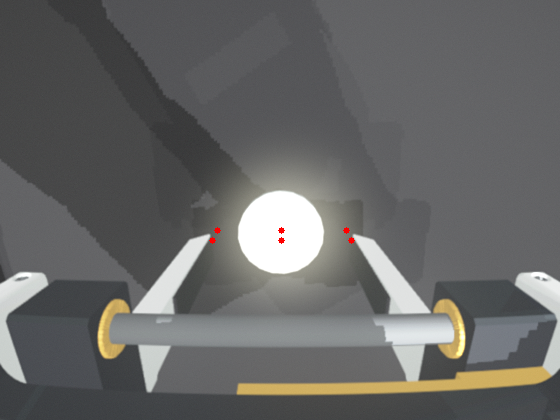

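View pics/s3.png

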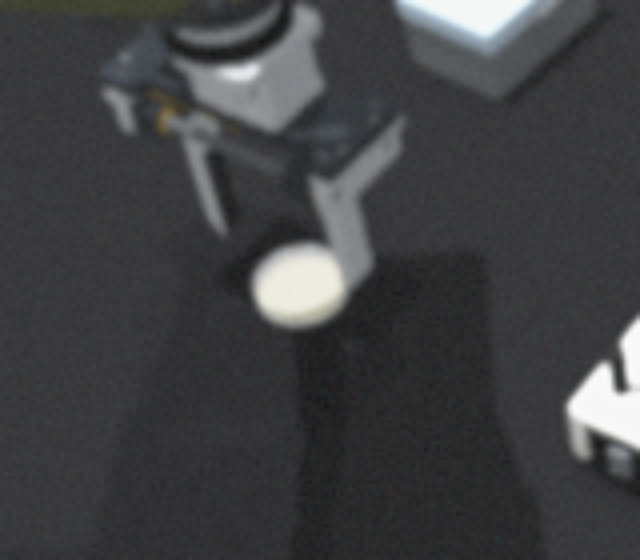

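View pics/t3.png

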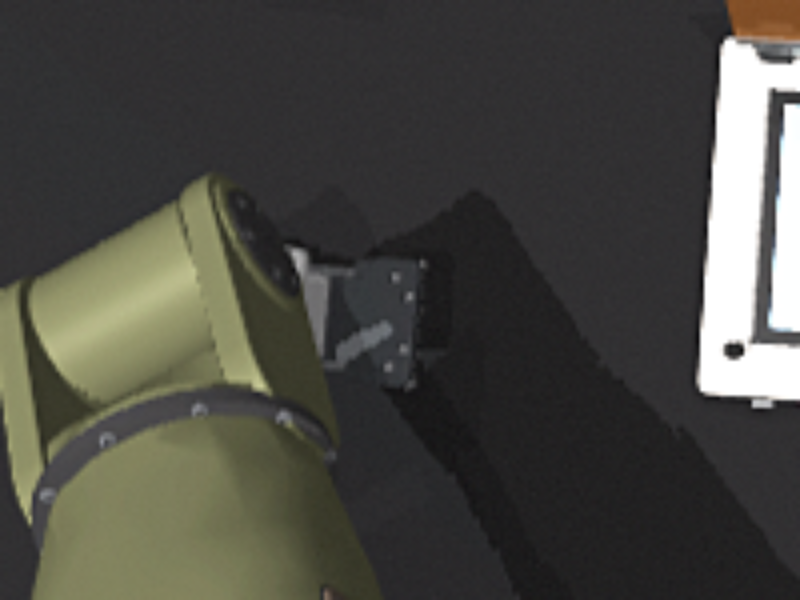

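```bash
python3 - <<'E'
from cell import *
from h import *
pt=camera_params("side")
T=pt['T'];o=T[:3,3]
for uv,lab in(((136.3,208.8),"L"),((167.8,222.5),"R"),((172.5,216),"R2")):
    d=T[:3,:3]@ray(pt,uv)
    for x in (436,444,452): print(lab,(o+d*(x-o[0])/d[0]).round(1))
s=read_state();R=Ro.from_euler('xyz',s['eef_rot']).as_matrix()
im,dp=camera("wrist");p=camera_params("wrist");
def w(u,v):
    r=ray(p,(u,v))*dp[v,u];return R.T@((p['T']@np.r_[r,1])[:3]-s['eef_pos'])
for u,v in((205,238),(203,241),(198,246),(190,255),(357,238),(360,242),(366,246),(210,242),(352,242),(280,230)): print(u,v,dp[v,u],w(u,v).round(1))
print(s['finger_gap'],read_state()['finger_gap'])
cv2.imwrite("pics/w4.png",cv2.resize(im[200:300,150:290],None,fx=5,fy=5,interpolation=0))
E
```

```text
L [436.  350.1  41.2]
L [444.  359.5  29.6]
L [452.  368.9  18.1]
R [436.  252.3  35.9]
R [444.  260.4  24.3]
R [452.  268.6  12.7]
R2 [436.  231.2  69.4]
R2 [444.  239.1  58.2]
R2 [452.  246.9  46.9]
205 238 189.7566 [-33.8   7.3 -47.8]
203 241 184.02414 [-39.6   7.7 -47.6]
198 246 175.28622 [-48.6   8.1 -48.3]
190 255 164.69923 [-59.7   7.5 -49.8]
357 238 190.09703 [-33.5   7.3  46.5]
360 242 181.78827 [-42.    8.   46.3]
366 246 174.40758 [-49.5   8.5  47.8]
210 242 233.35938 [  6.3 -11.4 -54.7]
352 242 234.20941 [  7.  -11.7  53.7]
280 230 214.86852 [-8.8  3.8 -1.3]
93.93418059397796 94.07362038342258
```

View pics/w4.png

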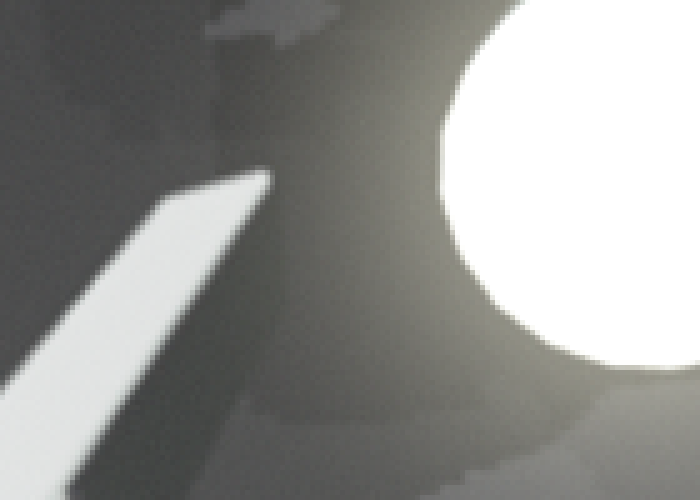

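play_rows(
  motion=[0,0,0,-0.015,0,0,-0.3,0,0,0,0,0,0,-0.3,0,0,0,0,0,0,-0.3,0,0,0,0,0,0,-0.3,0,0,0,0,0,0,-0.3],
)

```text
clock: 5.9
eef_pos: [443.6, 304.7, 19.6]
eef_rot: [-1.025, 1.568, 0.495]
wrist_force: [-1.2, -0.5, -0.5]
finger_gap: 61.5
```

```bash
python3 - <<'E'
from cell import *
from h import *
s=read_state();R=Ro.from_euler('xyz',s['eef_rot']).as_matrix()
im,dp=camera("wrist");p=camera_params("wrist");print(s['eef_pos'],s['finger_gap'])
T=p['T'];pts=[]
for v in range(215,300):
    for u in range(120,440):
        if dp[v,u]<=0: continue
        r=ray(p,(u,v))*dp[v,u];q=R.T@((T@np.r_[r,1])[:3]-s['eef_pos'])
        if q[0]<-2 and abs(abs(q[2])-35)<18 and abs(q[1])<14: pts.append((u,v,*q))
pts=np.array(pts)
for sg in(-1,1):
    a=pts[(np.sign(pts[:,4])==sg)];a=a[np.argsort(-a[:,2])]
    print(sg,len(a));print(a[:12].round(1))
cv2.imwrite("pics/w5.png",im)
im,_=camera("side");cv2.imwrite("pics/s5.png",cv2.resize(im[150:290,80:240],None,fx=4,fy=4))
E
```

```text
[443.60481335 304.72179706  19.63088648] 61.45736104275753
-1 2310
[[230.  237.  -32.    7.4 -32.5]
 [231.  237.  -32.2   7.5 -31.8]
 [232.  244.  -32.4   2.9 -31.4]
 [229.  235.  -32.5   8.9 -33. ]
 [228.  235.  -32.6   8.9 -33.6]
 [232.  245.  -32.9   2.4 -31.3]
 [232.  241.  -33.    5.1 -31.2]
 [227.  235.  -33.3   9.2 -34.1]
 [226.  235.  -33.3   9.2 -34.7]
 [232.  242.  -33.4   4.6 -31.1]
 [232.  246.  -33.5   2.  -31.2]
 [232.  243.  -33.6   4.  -31.1]]
1 2311
[[330.  242.  -32.2   4.2  30. ]
 [330.  241.  -32.3   4.9  30. ]
 [330.  247.  -32.6   1.   30.1]
 [331.  237.  -33.1   7.9  30.4]
 [335.  235.  -33.1   9.2  32.8]
 [336.  235.  -33.2   9.2  33.4]
 [332.  237.  -33.3   7.9  30.9]
 [330.  244.  -33.3   3.3  29.9]
 [330.  245.  -33.4   2.6  29.9]
 [333.  237.  -33.6   8.   31.5]
 [333.  236.  -33.7   8.8  31.4]
 [334.  235.  -33.7   9.4  32. ]]
```

View pics/w5.png

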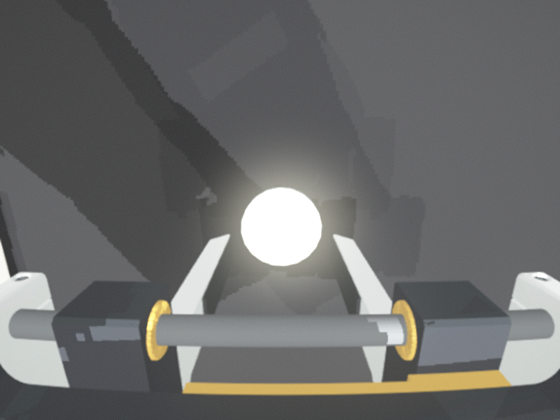

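View pics/s5.png

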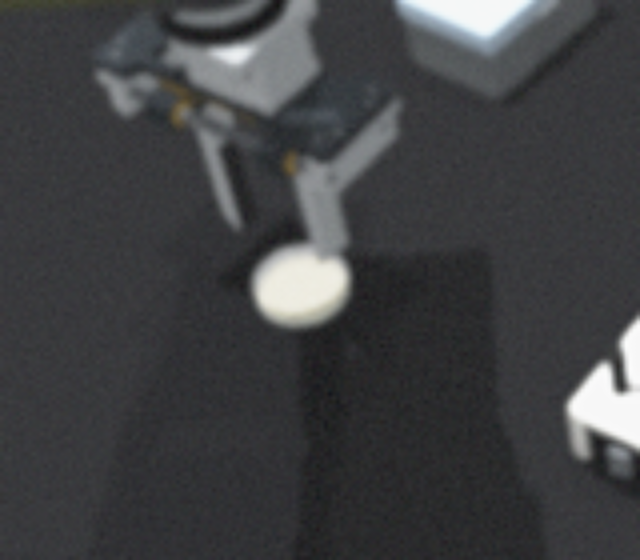

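play_rows(
  motion=[0,0,0,0,0,0,-1,0,0,0,0,0,0,-1,0,0,0,0,0,0,-1,0,0,0,0.01,0,0,-1,0,0,0,0.01,0,0,-1,0,0,0,0.008,0,0,-1,0,0,0,0.004,0,0,-1,0,0,0,0,0,0,-1],
)

```text
clock: 6.8
eef_pos: [443.0, 304.3, -16.5]
eef_rot: [-1.199, 1.57, 0.32]
wrist_force: [1.1, 0.9, -0.1]
finger_gap: 93.9
```

```bash
cat > tips.py <<'E'
from cell import *
from h import *
def tips(name,show=True):
    s=read_state();R=Ro.from_euler('xyz',s['eef_rot']).as_matrix()
    im,dp=camera("wrist");p=camera_params("wrist");T=p['T'];pts=[]
    g=s['finger_gap']/2
    for v in range(215,300):
        for u in range(120,440):
            if dp[v,u]<=0: continue
            r=ray(p,(u,v))*dp[v,u];w=(T@np.r_[r,1])[:3];q=R.T@(w-s['eef_pos'])
            if q[0]<-15 and abs(abs(q[2])-g-4)<7 and abs(q[1])<14: pts.append((u,v,*q,w[2]))
    pts=np.array(pts)
    print(s['eef_pos'],s['finger_gap'],s['wrist_force'].round(1))
    for sg in(-1,1):
        a=pts[np.sign(pts[:,4])==sg];a=a[np.argsort(-a[:,2])][:10];print(sg,np.median(a,0).round(1),a[:,3].min(),a[:,3].max())
    cv2.imwrite(f"pics/{name}.png",im);return s,im,dp,p
E
python3 - <<'E'
from tips import *
s,im,dp,p=tips("w6")
for q in masks_of("wrist","small_dish_center")[:1]:
    yy,xx=np.nonzero(q['region']);c=(xx.mean(),yy.mean());print(q['conf'],len(xx),onz(p,c,14),dp[int(c[1]),int(c[0])])
rv,sh=goto(s,[443.5,304.4,-26],1.519);print(rv.round(4),sh.round(1))
im,_=camera("side");cv2.imwrite("pics/s6.png",cv2.resize(im[150:290,80:240],None,fx=4,fy=4))
E
```

```text
[442.9921686  304.33581277 -16.49302458] 93.91727952610711 [ 1.1  0.9 -0.1]
-1 [211.  236.5 -15.2   1.1 -48.3  -1.3] -12.023671439796262 12.192936350132321
1 [353.5 234.5 -15.1   2.5  49.4  -1.3] -13.384993227746666 12.958582736699729
0.58 6567 [441.51769631 304.25105165  14.        ] 193.78662
[0.0004 0.0002 0.0004] [ 9.5 -0.5  0.1]
```

View pics/s6.png

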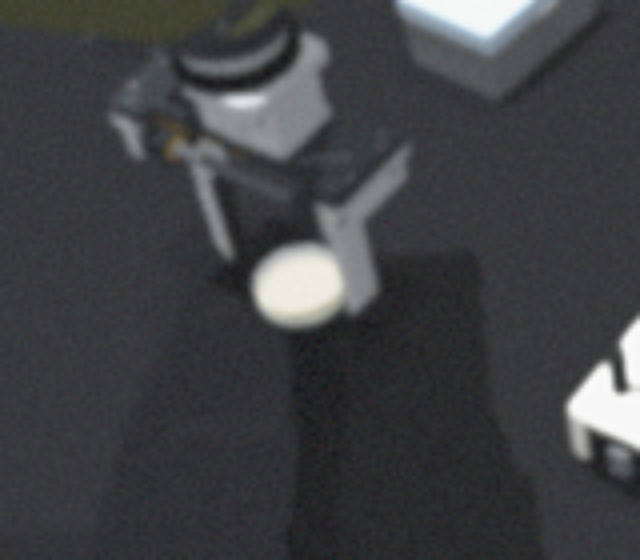

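play_rows(
  motion=[0,0,0,0.005,0,0,-1,0,0,0,0.003,0,0,-1,0,0,0,0,0,0,-1],
)

```text
clock: 7.25
eef_pos: [444.0, 304.9, -23.4]
eef_rot: [-1.017, 1.567, 0.502]
wrist_force: [0.5, 0.1, -0.3]
finger_gap: 93.8
```

```bash
python3 - <<'E'
from tips import *
s=read_state();R=Ro.from_euler('xyz',s['eef_rot']).as_matrix();print(s['eef_pos'],s['wrist_force'])
im,dp=camera("wrist");p=camera_params("wrist")
for v in range(228,250,2):
    o=[]
    for u in (196,200,203,206,208):
        r=ray(p,(u,v))*dp[v,u];w=(p['T']@np.r_[r,1])[:3];o.append((R.T@(w-s['eef_pos'])).round(0).astype(int).tolist())
    print(v,o)
cv2.imwrite("pics/w7.png",im)
im,_=camera("side");cv2.imwrite("pics/s7.png",cv2.resize(im[150:290,80:240],None,fx=4,fy=4))
E
```

```text
[443.95905071 304.92786457 -23.36479101] [ 0.47181977  0.1487864  -0.33966493]
228 [[-22, 10, -56], [-24, 10, -53], [-23, 10, -52], [-23, 10, -50], [-22, 10, -48]]
230 [[-23, 9, -56], [-23, 9, -54], [-23, 9, -52], [-24, 9, -49], [-23, 9, -48]]
232 [[-22, 7, -56], [-24, 8, -53], [-25, 8, -51], [-23, 7, -50], [-24, 8, -48]]
234 [[-24, 6, -56], [-34, 10, -51], [-32, 9, -49], [-23, 6, -50], [-23, 6, -48]]
236 [[-36, 10, -53], [-36, 9, -50], [-32, 8, -49], [-23, 4, -50], [-23, 5, -49]]
238 [[-41, 10, -51], [-39, 9, -49], [-36, 8, -48], [-23, 3, -50], [-23, 3, -49]]
240 [[-43, 10, -51], [-41, 9, -49], [-39, 8, -48], [-32, 5, -48], [-23, 2, -49]]
242 [[-47, 10, -50], [-42, 8, -49], [-40, 7, -48], [-33, 4, -47], [-22, 0, -49]]
244 [[-48, 9, -49], [-45, 8, -48], [-40, 6, -48], [-33, 3, -48], [-23, -1, -49]]
246 [[-49, 8, -49], [-48, 8, -47], [-41, 5, -48], [-34, 2, -47], [-22, -3, -49]]
248 [[-51, 8, -49], [-47, 6, -48], [-41, 4, -48], [-35, 1, -47], [-22, -4, -49]]
```

View pics/s7.png

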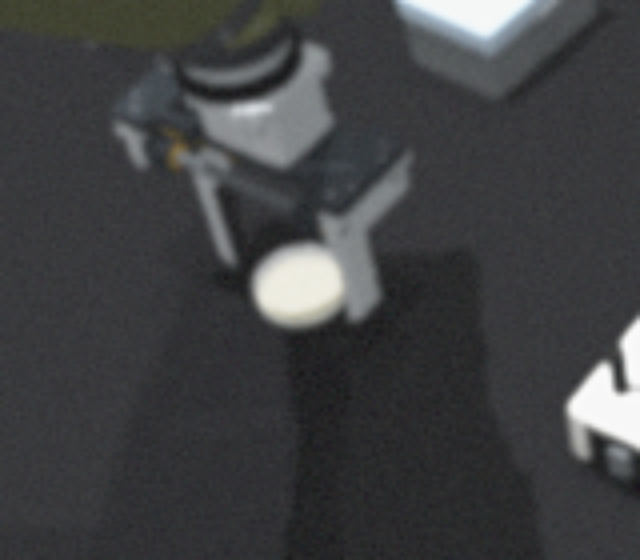

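play_rows(
  motion=[0,0,0,0.003,0.0,-0.0005,-1,0,0,0,0.0005,0,0,1,0,0,0,0,0,0,1,0,0,0,0,0,0,1,0,0,0,0,0,0,1,0,0,0,0,0,0,1,0,0,0,0,0,0,1],
  newtons=15,
)

```text
clock: 8.05
eef_pos: [444.2, 304.5, -26.5]
eef_rot: [-1.007, 1.566, 0.513]
wrist_force: [-0.2, -0.8, -0.8]
finger_gap: 59.4
```

play_rows(
  motion=[0,0,0,-0.01,0,0,1,0,0,0,-0.02,0,0,1,0,0,0,-0.03,0,0,1,0,0,0,-0.03,0,0,1,0,0,0,-0.02,0,0,1,0,0,0,0,0,0,1],
)

```text
clock: 8.65
eef_pos: [443.5, 304.2, 90.5]
eef_rot: [-0.995, 1.566, 0.524]
wrist_force: [0.8, 0.7, -0.4]
finger_gap: 59.5
```

```bash
cat >> tips.py <<'E'
def dish(s,im,dp,p):
    "dish top disc: fit plane and centre from depth, in tool frame and world"
    R=Ro.from_euler('xyz',s['eef_rot']).as_matrix();T=p['T']
    for q in masks_of("wrist","small_dish_center")[:1]:
        m=q['region'];yy,xx=np.nonzero(m)
        W=np.array([(T@np.r_[ray(p,(u,v))*dp[v,u],1])[:3] for u,v in zip(xx,yy) if dp[v,u]>0])
        z=np.median(W[:,2]);W=W[abs(W[:,2]-z)<6]
        A=np.c_[W[:,:2]-W[:,:2].mean(0),np.ones(len(W))];c=np.linalg.lstsq(A,W[:,2],rcond=None)[0]
        (cx,cy),r=cv2.minEnclosingCircle(np.c_[xx,yy].astype(np.float32))
        w=onz(p,(cx,cy),z);print("conf",q['conf'],"top z",z.round(1),"slope",c[:2].round(3),"ctr",w.round(1),"pix",(cx,cy,r),"tool",(R.T@(w-s['eef_pos'])).round(1))
        w=onz(p,(xx.mean(),yy.mean()),z);print("centroid",w.round(1),(R.T@(w-s['eef_pos'])).round(1))
E
python3 - <<'E'
from tips import *
s=read_state();im,dp=camera("wrist");p=camera_params("wrist");cv2.imwrite("pics/w8.png",im)
print(s['eef_pos'],s['finger_gap'],s['wrist_force']);dish(s,im,dp,p)
im,_=camera("side");cv2.imwrite("pics/s8.png",cv2.resize(im[130:290,80:240],None,fx=3.7,fy=3.7))
rv,sh=goto(s,[508.5,-39.8,85],1.519);print(rv.round(4),sh.round(1))
E
```

```text
[443.48069864 304.17339914  90.54453503] 59.52298721300805 [ 0.78028716  0.67041353 -0.37143843]
conf 0.6 top z 130.2 slope [ 0.004 -0.001] ctr [440.1 303.3 130.2] pix (281.0, 249.75, 48.88325119018555) tool [-39.7   3.2  -0.9]
centroid [439.9 303.4 130.2] [-39.7   3.4  -0.9]
[0.0004 0.0024 0.0037] [   5.   -82.6 -340.2]
```

View pics/w8.png

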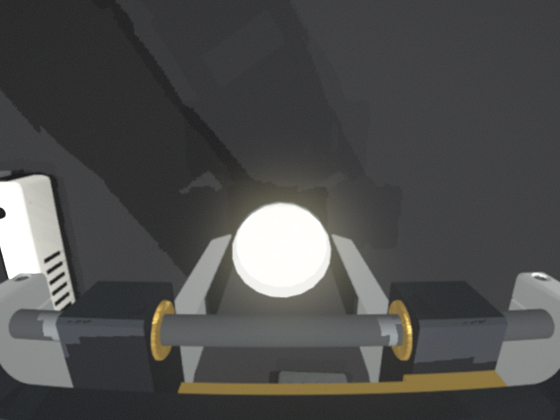

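View pics/s8.png

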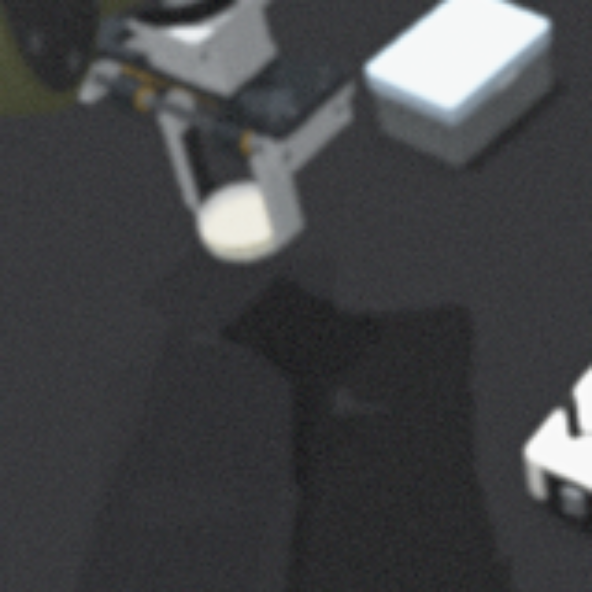

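play_rows(
  motion=[0,0.001,0.002,0,-0.004,-0.016,1,0,0,0,0,-0.008,-0.034,1,0,0,0,0,-0.008,-0.034,1,0,0,0,0,-0.008,-0.034,1,0,0,0,0,-0.008,-0.034,1,0,0,0,0,-0.008,-0.034,1,0,0,0,0,-0.008,-0.034,1,0,0,0,0,-0.008,-0.034,1,0,0,0,0,-0.008,-0.034,1,0,0,0,0,-0.008,-0.034,1,0,0,0,0,-0.003,-0.012,1,0,0,0,0,0,0,1],
)

```text
clock: 10.0
eef_pos: [496.6, -57.2, 74.2]
eef_rot: [1.819, 1.544, -2.945]
wrist_force: [-0.1, 0.7, -0.9]
finger_gap: 59.3
```

```bash
python3 - <<'E'
from tips import *
s=read_state();im,dp=camera("wrist");p=camera_params("wrist");cv2.imwrite("pics/w9.png",im)
print(s['eef_pos'],s['finger_gap'],s['wrist_force'],s['joints'].round(2));dish(s,im,dp,p)
rv,sh=goto(s,[508.5,-39.8,85],1.519);print(rv.round(4),sh.round(1))
E
```

```text
[496.62534307 -57.19992273  74.21363883] 59.26154290244602 [-0.08182584  0.73431853 -0.88282543] [-0.18  0.31  1.75 -0.01  1.1  -1.7 ]
conf 0.94 top z 115.4 slope [-0.022 -0.007] ctr [494.9 -56.6 115.4] pix (281.1225280761719, 249.96890258789062, 48.7881965637207) tool [-41.1   2.8   0.2]
centroid [494.6 -56.6 115.4] [-41.1   3.1   0.3]
[-0.0002 -0.0066 -0.0258] [-11.2 -10.7  17.9]
```

View pics/w9.png

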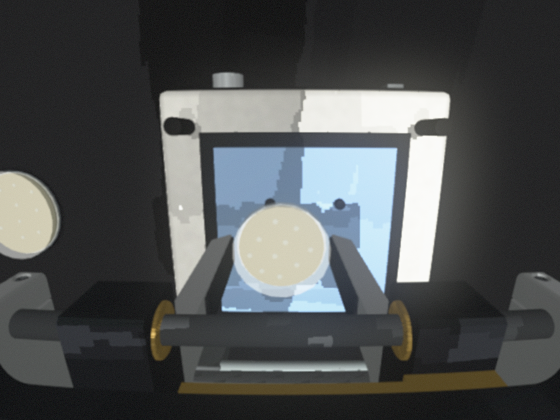

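play_rows(
  motion=[0,-0.003,-0.013,-0.003,-0.005,0.009,1,0,-0.003,-0.013,-0.003,-0.005,0.009,1,0,0,0,0,0,0,1,0,0,0,0,0,0,1],
)

```text
clock: 10.5
eef_pos: [508.2, -32.4, 80.7]
eef_rot: [-1.321, 1.568, 0.205]
wrist_force: [-0.7, -0.3, -0.8]
finger_gap: 59.5
```

```bash
python3 - <<'E'
from tips import *
s=read_state();im,dp=camera("wrist");p=camera_params("wrist");cv2.imwrite("pics/w10.png",im)
print(s['eef_pos'],s['finger_gap'],s['wrist_force']);dish(s,im,dp,p)
g=cv2.cvtColor(im,cv2.COLOR_BGR2GRAY).astype(float)
m=(g[170:225,230:370]<70).astype(np.uint8);nl,l,st,c=cv2.connectedComponentsWithStats(m)
for i in range(1,nl): print(st[i],c[i]+[230,170],onz(p,c[i]+[230,170],63.5).round(1))
rv,sh=goto(s,[508.5,-39.8,85],1.519);print(rv.round(4),sh.round(1))
E
```

```text
[508.21576413 -32.42594198  80.70599971] 59.50273513705183 [-0.69428863 -0.33376359 -0.75920931]
conf 0.81 top z 121.9 slope [ 0.005 -0.002] ctr [505.7 -32.9 121.9] pix (281.3633728027344, 250.3742218017578, 48.96098709106445) tool [-41.2   2.4  -0.5]
centroid [505.2 -33.  121.9] [-41.2   2.9  -0.7]
[ 2 14 10  9 69] [236.65217391 187.85507246] [478.4 -65.5  63.5]
[73 15  1  1  1] [303. 185.] [478.4 -15.1  63.5]
[0.0066 0.0007 0.0027] [-4.3 -0.6 -7.4]
```

View pics/w10.png

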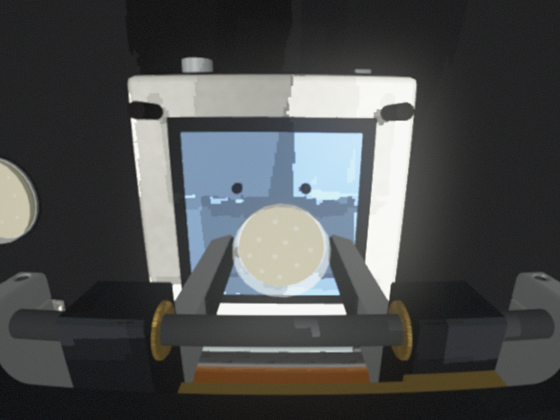

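play_rows(
  motion=[0.0066,0,0.002,0.005,0,-0.004,1,0,0,0,0.01,0.0006,-0.004,1,0,0,0,0.01,0,0,1,0,0,0,0.006,0,0,1,0,0,0,0,0,0,1,0,0,0,0,0,0,1],
)

```text
clock: 11.2
eef_pos: [506.2, -42.2, 45.6]
eef_rot: [1.184, 1.569, 2.7]
wrist_force: [0.6, -0.1, -0.5]
finger_gap: 59.7
```

```bash
python3 - <<'E'
from tips import *
s=read_state();im,dp=camera("wrist");p=camera_params("wrist");cv2.imwrite("pics/w11.png",im)
print(s['eef_pos'],s['finger_gap'],s['wrist_force']);dish(s,im,dp,p)
g=cv2.cvtColor(im,cv2.COLOR_BGR2GRAY).astype(float)
m=(g[170:235,210:370]<80).astype(np.uint8);nl,l,st,c=cv2.connectedComponentsWithStats(m)
for i in range(1,nl):
  if st[i,4]>15:print(st[i],c[i]+[210,170],onz(p,c[i]+[210,170],63.5).round(1))
rv,sh=goto(s,[507.6,-39.9,45],1.519);print(rv.round(4),sh.round(1))
im,_=camera("side");cv2.imwrite("pics/s11.png",cv2.resize(im[130:300,210:370],None,fx=3.5,fy=3.5))
E
```

```text
[506.17268692 -42.1690372   45.60759396] 59.72361859323433 [ 0.57379796 -0.13285612 -0.46575303]
conf 0.76 top z 86.8 slope [ 0.001 -0.001] ctr [503.4 -42.6  86.8] pix (281.09136962890625, 249.72715759277344, 48.79787063598633) tool [-41.2   2.8  -0.6]
centroid [503.3 -42.5  86.8] [-41.2   2.9  -0.5]
[ 28  26  12  13 118] [243.83898305 201.59322034] [478.4 -65.5  63.5]
[109  26  11  12  95] [324.         201.41052632] [481.  -13.4  63.5]
[-0.0025  0.0008 -0.002 ] [ 0.6 -1.3  2.3]
```

View pics/w11.png

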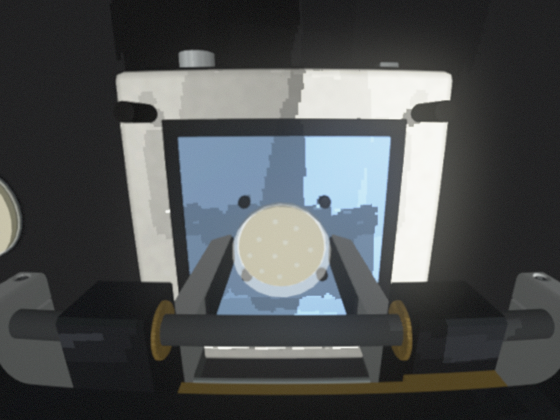

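View pics/s11.png

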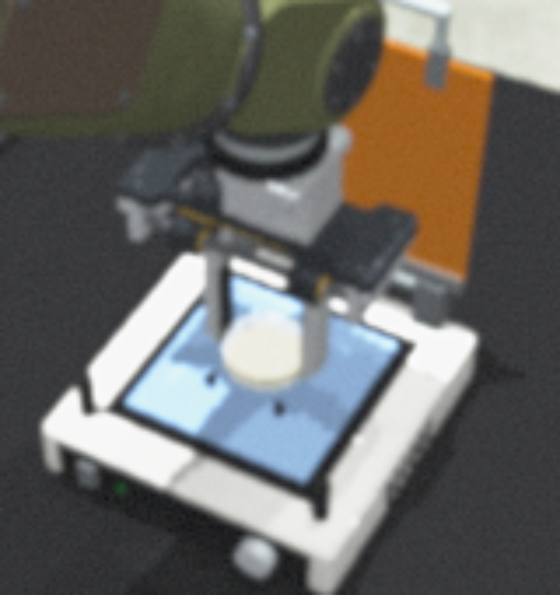

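play_rows(
  motion=[-0.002,0,-0.002,0,-0.002,0.0021,1,0,0,0,0,0,0,1,0,0,0,0,0,0,1],
)

```text
clock: 11.65
eef_pos: [509.2, -39.8, 46.8]
eef_rot: [-1.353, 1.568, 0.166]
wrist_force: [0.2, -0.2, -0.3]
finger_gap: 59.3
```

```bash
python3 - <<'E'
from tips import *
s=read_state();im,dp=camera("wrist");p=camera_params("wrist")
print(s['eef_pos'],s['finger_gap'],s['wrist_force']);dish(s,im,dp,p)
rv,sh=goto(s,[507.9,-40,35],1.519);print(rv.round(4),sh.round(1))
E
```

```text
[509.232825   -39.84365246  46.84968388] 59.2636742956929 [ 0.1990922  -0.17614081 -0.29585327]
conf 0.62 top z 88.0 slope [ 0.005 -0.002] ctr [506.4 -40.3  88. ] pix (281.0933837890625, 249.96502685546875, 48.94643020629883) tool [-41.1   2.7  -0.6]
centroid [506.2 -40.3  88. ] [-41.1   2.9  -0.6]
[0.0002 0.0006 0.0026] [11.8  1.4 -0.2]
```

play_rows(
  motion=[0,0,0.002,0.003,0.001,-0.0003,1,0,0,0,0.004,0,0,1,0,0,0,0.004,0,0,1,0,0,0,0,0,0,1],
)

```text
clock: 12.15
eef_pos: [507.9, -40.2, 34.7]
eef_rot: [0.109, 1.57, 1.628]
wrist_force: [0.1, 0.7, 0.2]
finger_gap: 59.8
```

```bash
python3 - <<'E'
from tips import *
s=read_state();im,dp=camera("wrist");p=camera_params("wrist")
print(s['eef_pos'],s['finger_gap'],s['wrist_force']);dish(s,im,dp,p)
rv,sh=goto(s,[507.9,-40,35],1.519);print(rv.round(4),sh.round(1))
E
```

```text
[507.85570092 -40.20223145  34.65157443] 59.796394884673504 [0.08427131 0.69980457 0.18341403]
conf 0.88 top z 76.0 slope [ 0.001 -0.   ] ctr [505.3 -40.8  76. ] pix (280.8359375, 249.90216064453125, 49.106502532958984) tool [-41.4   2.6  -0.7]
centroid [504.9 -40.7  76. ] [-41.4   2.9  -0.6]
[-0.0001  0.0006 -0.0001] [-0.3 -0.   0.2]
```

play_rows(
  motion=[0,0,0,0.001,0,0,1,0,0,0,0.0005,0,0,1,0,0,0,0,0,0,1],
)

```text
clock: 12.55
eef_pos: [508.3, -40.2, 33.8]
eef_rot: [-1.135, 1.57, 0.384]
wrist_force: [0.2, -0.3, -1.1]
finger_gap: 59.5
```

play_rows(
  motion=[0,0,0,0.0004,0,0,-0.4,0,0,0,0,0,0,-0.4,0,0,0,0,0,0,-0.6,0,0,0,0,0,0,-0.7,0,0,0,0,0,0,-0.7],
)

```text
clock: 13.05
eef_pos: [508.5, -40.3, 33.6]
eef_rot: [-1.309, 1.569, 0.21]
wrist_force: [-0.8, -0.0, -0.1]
finger_gap: 79.4
```

```bash
python3 - <<'E'
from tips import *
s=read_state();im,dp=camera("wrist");p=camera_params("wrist");cv2.imwrite("pics/w12.png",im)
print(s['eef_pos'],s['finger_gap'],s['wrist_force']);dish(s,im,dp,p)
im,_=camera("side");cv2.imwrite("pics/s12.png",cv2.resize(im[130:300,210:370],None,fx=3.5,fy=3.5))
E
```

```text
[508.53079968 -40.27544428  33.64089809] 79.42573383088535 [-0.77444247 -0.03641182 -0.06857779]
conf 0.9 top z 74.5 slope [0.005 0.   ] ctr [505.9 -40.7  74.5] pix (281.20574951171875, 249.96133422851562, 49.0459098815918) tool [-40.9   2.6  -0.5]
centroid [505.2 -40.6  74.5] [-40.9   3.2  -0.5]
```

View pics/w12.png

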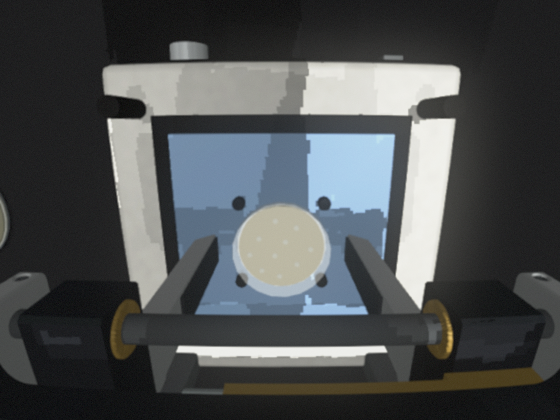

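View pics/s12.png

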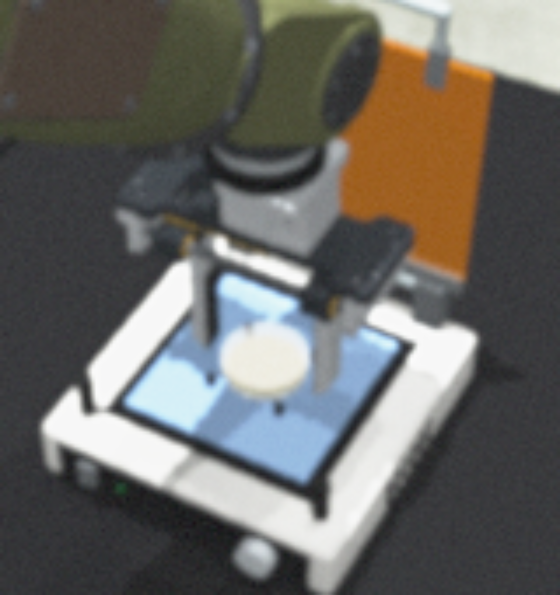

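play_rows(
  motion=[0,0,0,-0.008,0,0,-0.8,0,0,0,-0.012,0,0,-0.9,0,0,0,-0.02,0,0,-0.9,0,0,0,-0.035,0,0,-0.9,0,0,0,-0.04,0,0,-0.9,0,0,0,-0.04,0,0,-0.9,0,0,0,-0.04,0,0,-0.9,0,0,0,-0.04,0,0,-0.9,0,0,0,-0.04,0,0,-0.9,0,0,0,-0.02,0,0,-0.9,0,0,0,0,0,0,-0.9],
)

```text
clock: 14.3
eef_pos: [504.7, -39.9, 351.3]
eef_rot: [-1.603, 1.562, -0.084]
wrist_force: [-0.3, 0.3, 0.1]
finger_gap: 89.3
```

```bash
python3 - <<'E'
from tips import *
s=read_state();print(s['eef_pos'],s['wrist_force'],s['joints'].round(2))
c=np.array([506.9,-40.4,0]);xh=np.array([.9986,-.052,0]);yh=np.array([.052,.9986,0]);hz=c+100*xh+[0,0,90]
for n in("top","side"):
    # initial pictures for handle
    pc=camera_params(n)
    im,_=camera(n);cv2.imwrite(f"pics/{n}13.png",im)
    for q in masks_of(n,"cover_handle")[:1]: 
        yy,xx=np.nonzero(q['region']);print(n,q['conf'],len(xx),xx.mean(),yy.mean(),xx.min(),xx.max(),yy.min(),yy.max())
    for q in place_of(n,"cover_handle")[:1]: print(q['conf'],(pc['T']@np.r_[q['at'],1])[:3].round(1))
    for th in (1.57,1.6,1.63,1.66,1.69):
        h=hz+220*(-np.cos(th)*xh+[0,0,np.sin(th)])
        print(th,h.round(1),proj(pc,h).round(1),proj(pc,h+62*yh).round(1),proj(pc,h-62*yh).round(1))
E
```

```text
[504.72525767 -39.87604797 351.31949615] [-0.32025621  0.28187858  0.07658613] [-0.15  0.13  1.33  0.    1.68 -1.67]
1.57 [606.6 -45.6 310. ] [309.1 161.5] [275.9 159.5] [342.5 163.5]
1.6 [613.2 -45.9 309.9] [309.3 158. ] [276.2 156. ] [342.7 160. ]
1.63 [619.8 -46.3 309.6] [309.5 154.6] [276.4 152.6] [342.8 156.6]
1.66 [626.3 -46.6 309.1] [309.7 151.2] [276.6 149.3] [343.  153.2]
1.69 [632.9 -47.  308.4] [309.9 147.9] [276.9 146. ] [343.1 149.9]
side 0.66 5460 308.24102564102566 166.67765567765568 270 350 115 213
0.96 [614.4 -44.9 309.8]
1.57 [606.6 -45.6 310. ] [307.5 127.3] [282.1 119. ] [333.9 135.9]
1.6 [613.2 -45.9 309.9] [308.9 125.7] [283.6 117.5] [335.3 134.3]
1.63 [619.8 -46.3 309.6] [310.3 124.2] [285.1 116. ] [336.6 132.7]
1.66 [626.3 -46.6 309.1] [311.7 122.8] [286.6 114.7] [337.9 131.2]
1.69 [632.9 -47.  308.4] [313.1 121.5] [288.  113.4] [339.2 129.9]
```

```bash
python3 - <<'E'
import cv2
a=cv2.imread("pics/top0.png")[135:200,240:380];cv2.imwrite("pics/a.png",cv2.resize(a,None,fx=5,fy=5,interpolation=cv2.INTER_CUBIC))
a=cv2.imread("pics/side0.png")[100:220,250:370];cv2.imwrite("pics/b.png",cv2.resize(a,None,fx=5,fy=5,interpolation=cv2.INTER_CUBIC))
E
```

```text
(no output)
```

View pics/a.png

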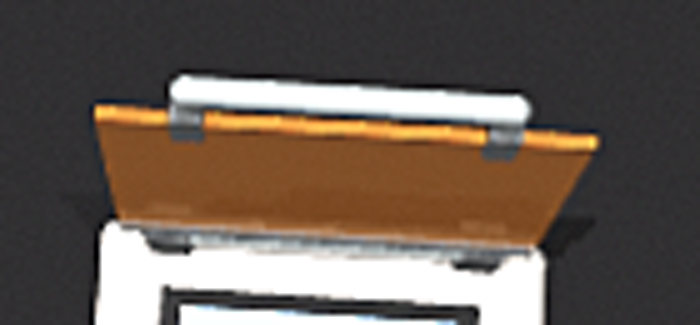

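View pics/b.png

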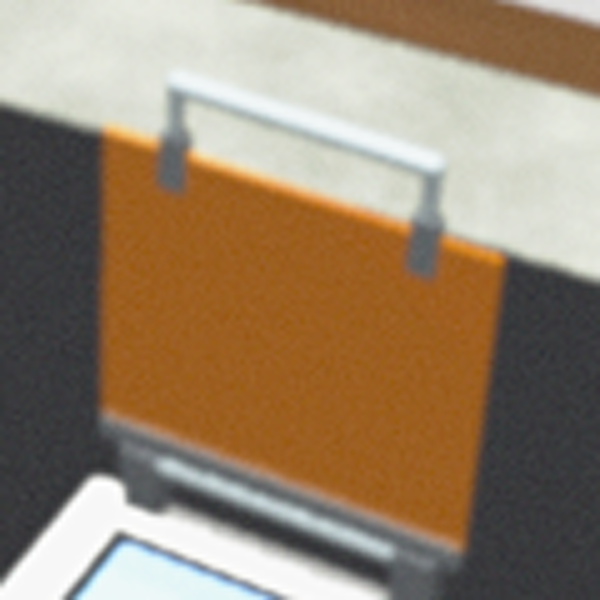

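View pics/side13.png

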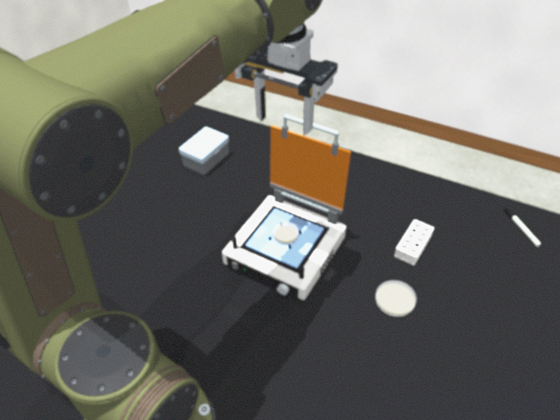

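play_rows(
  motion=[0.14,0,0,0,0,0,-0.9,0.14,0,0,0,0,0,-0.9,0.14,0,0,0,0,0,-0.9,0.14,0,0,0,0,0,-0.9,0.14,0,0,0,0,0,-0.9,0.14,0,0,0,0,0,-0.9,0.14,0,0,0,0,0,-0.9,0.14,0,0,0,0,0,-0.9,0.14,0,0,0,0,0,-0.9,0.14,0,0,0,0,0,-0.9,0.14,0,0,0,0,0,-0.9,0.1,0,0,0,0,0,-0.9,0,0,0,0,0,0,-0.9],
)

```text
clock: 15.9
eef_pos: [501.6, -39.4, 333.0]
eef_rot: [-3.131, 1.548, 2.963]
wrist_force: [-0.1, 0.6, 0.4]
finger_gap: 89.3
```

```bash
python3 - <<'E'
from tips import *
s=read_state();print(s['eef_pos'],s['wrist_force'],s['joints'].round(2))
rv,sh=goto(s,[620,-46.3,345],-.052);print(rv.round(4),sh.round(1))
E
```

```text
[501.58057759 -39.43629836 332.98996325] [-0.09176008  0.58571431  0.36032655] [-0.15  0.14  1.35  0.    1.67  0.04]
[-0.1366 -0.0224 -0.0013] [-14.6  15.5 117.3]
```

play_rows(
  motion=[-0.135,-0.022,0,-0.01,0,0,-0.9,0,0,0,-0.008,0,0.015,-0.9,0,0,0,0,0,0.025,-0.9,0,0,0,0,0,0.025,-0.9,0,0,0,0,0,0.025,-0.9,0,0,0,0,0,0.02,-0.9,0,0,0,0,0,0,-0.9],
)

```text
clock: 16.6
eef_pos: [614.7, -43.7, 346.8]
eef_rot: [2.834, 1.564, 2.811]
wrist_force: [-0.3, 0.2, 0.6]
finger_gap: 89.6
```

```bash
python3 - <<'E'
from tips import *
s=read_state();print(s['eef_pos'],s['wrist_force'],s['joints'].round(2))
rv,sh=goto(s,[620,-46.3,265],-.052);print(rv.round(4),sh.round(1))
im,dp=camera("wrist");p=camera_params("wrist");cv2.imwrite("pics/w14.png",im)
for q in place_of("wrist","cover_handle")[:1]: print(q['conf'],(p['T']@np.r_[q['at'],1])[:3].round(1))
im,_=camera("side");cv2.imwrite("pics/s14.png",im)
E
```

```text
[614.69325093 -43.7492276  346.84060333] [-0.31914448  0.22274124  0.58200464] [-0.13  0.41  0.98  0.    1.76 -0.11]
[ 0.0285 -0.0061 -0.0018] [81.8 -2.6  5.9]
0.77 [617.4 -47.6 312.5]
```

View pics/w14.png

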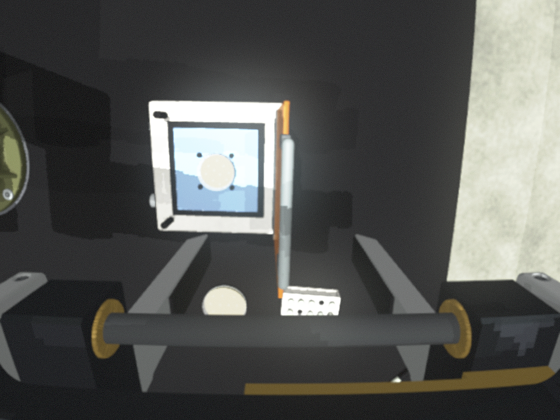

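View pics/s14.png

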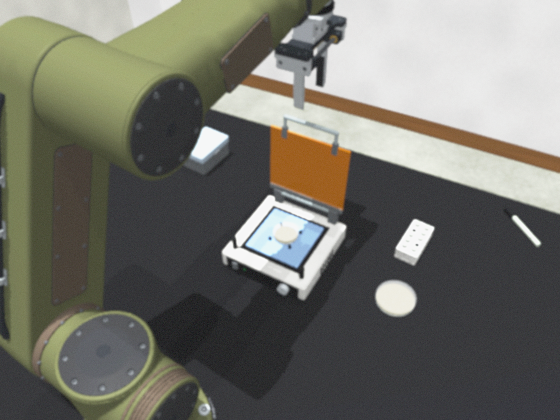

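play_rows(
  motion=[0.028,-0.006,0,0.005,-0.0026,0.004,-0.9,0,0,0,0.015,0,0,-0.9,0,0,0,0.02,0,0,-0.9,0,0,0,0.02,0,0,-0.9,0,0,0,0.015,0,0,-0.9,0,0,0,0,0,0,-0.9],
)

```text
clock: 17.35
eef_pos: [614.9, -47.2, 272.9]
eef_rot: [0.134, 1.562, 0.075]
wrist_force: [-0.6, -0.5, -0.4]
finger_gap: 89.1
```

```bash
python3 - <<'E'
from tips import *
s=read_state();print(s['eef_pos'],s['wrist_force'],s['joints'].round(2))
rv,sh=goto(s,[619,-46.3,265],-.052);print(rv.round(4),sh.round(1))
im,dp=camera("wrist");p=camera_params("wrist");cv2.imwrite("pics/w15.png",im)
im,_=camera("side");cv2.imwrite("pics/s15.png",cv2.resize(im[60:220,220:380],None,fx=3.7,fy=3.7))
E
```

```text
[614.90707133 -47.19920014 272.906667  ] [-0.56803547 -0.4874524  -0.39268668] [-0.14  0.4   1.16  0.    1.57 -0.08]
[-0.0067  0.0085 -0.0011] [7.9 1.1 4. ]
```

View pics/w15.png

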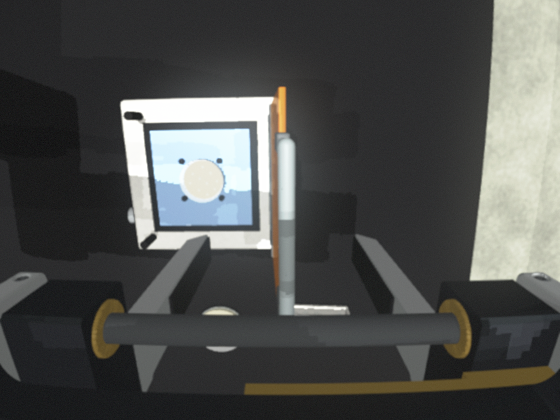

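View pics/s15.png

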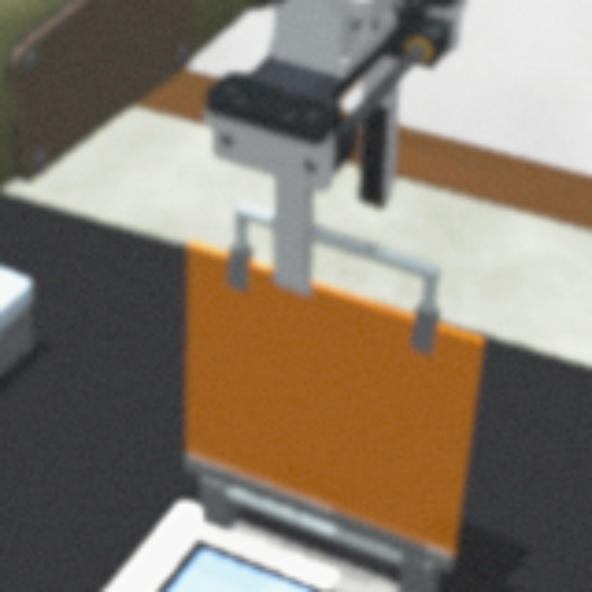

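play_rows(
  motion=[-0.006,0.008,0,0.005,0.001,0.003,-0.9,0,0,0,0.004,0,0.001,-0.5,0,0,0,0,0,0,1,0,0,0,0,0,0,1,0,0,0,0,0,0,1,0,0,0,0,0,0,1,0,0,0,0,0,0,1,0,0,0,0,0,0,1,0,0,0,0,0,0,1,0,0,0,0,0,0,1],
  newtons=25,
)

```text
clock: 18.45
eef_pos: [620.9, -46.6, 269.0]
eef_rot: [0.059, 1.563, 0.007]
wrist_force: [-0.2, 0.0, -0.4]
finger_gap: 21.0
```

```bash
python3 - <<'E'
from tips import *
s=read_state();print(s['eef_pos'],s['wrist_force'],s['finger_gap'])
im,dp=camera("wrist");p=camera_params("wrist");cv2.imwrite("pics/w16.png",im)
im,_=camera("side");cv2.imwrite("pics/s16.png",cv2.resize(im[60:220,220:380],None,fx=3.7,fy=3.7))
E
```

```text
[620.87168291 -46.58231537 269.00888485] [-0.17065652  0.0236406  -0.3603845 ] 20.98074493941432
```

View pics/w16.png

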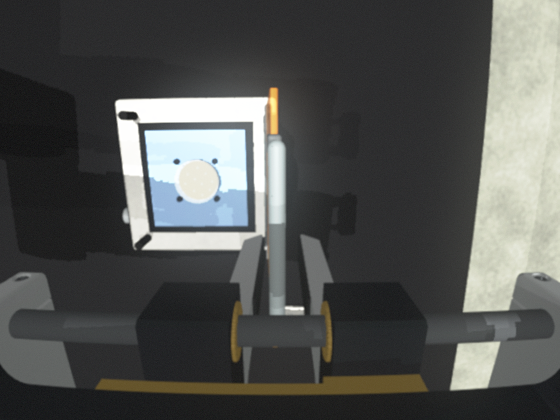

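View pics/s16.png

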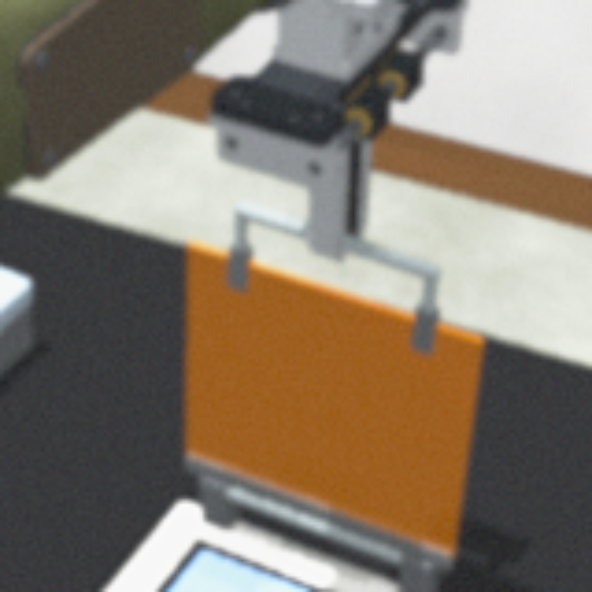

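play_rows(
  motion=[0,0,0,0.005,0,-0.001,0.56,0,0,0,0.002,0,0,0.6,0,0,0,0,0,0,1,0,0,0,0,0,0,1,0,0,0,0,0,0,1,0,0,0,0,0,0,1,0,0,0,0,0,0,1],
  newtons=25,
)

```text
clock: 19.25
eef_pos: [619.7, -46.5, 261.2]
eef_rot: [0.067, 1.563, 0.015]
wrist_force: [0.2, 0.3, -0.0]
finger_gap: 9.1
```

```bash
python3 - <<'E'
from tips import *
s=read_state();R=Ro.from_euler('xyz',s['eef_rot']).as_matrix();print(s['eef_pos'],s['wrist_force'],s['finger_gap'],R.round(3).tolist())
im,_=camera("side");cv2.imwrite("pics/s17.png",cv2.resize(im[60:220,220:380],None,fx=3.7,fy=3.7))
E
```

```text
[619.72739711 -46.49663741 261.15684135] [ 0.20882977  0.29091224 -0.00306284] 9.085228894860405 [[0.008, 0.052, 0.999], [0.0, 0.999, -0.052], [-1.0, 0.001, 0.007]]
```

View pics/s17.png

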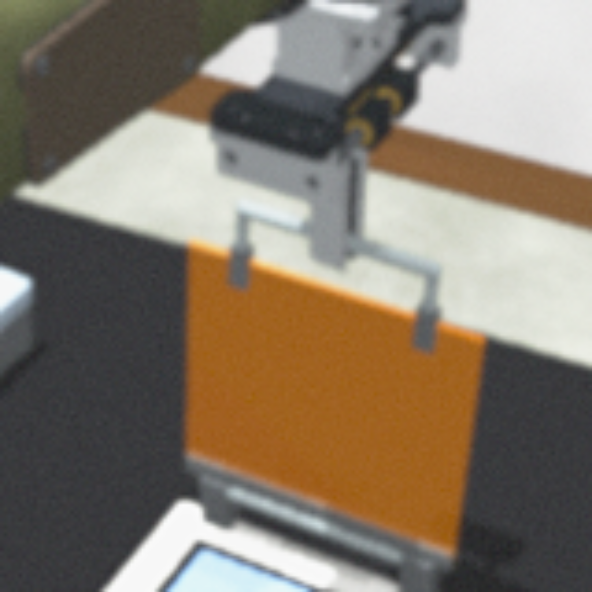

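play_rows(
  motion=[0,0,0,0,0,-0.006,1,0,0,0,0,0,-0.009,1,0,0,0,0.0002,0,-0.011,1,0,0,0,0.0007,0,-0.011,1,0,0,0,0.0013,0,-0.011,1,0,0,0,0.0018,0,-0.011,1,0,0,0,0,0,0,1],
)

```text
clock: 20.0
eef_pos: [556.1, -43.1, 256.6]
eef_rot: [0.029, 1.56, -0.024]
wrist_force: [0.8, -0.3, -3.2]
finger_gap: 9.0
```

```bash
cat > arc.py <<'E'
from tips import *
c=np.array([506.9,-40.4,0]);xh=np.array([.9986,-.052,0]);hz=c+100*xh+[0,0,90]
def st():
    s=read_state();R=Ro.from_euler('xyz',s['eef_rot']).as_matrix()
    b=s['eef_pos']+R@[-48.4,0,0];d=b-hz;a=d@xh
    print(s['clock'],s['eef_pos'].round(1),'F',s['wrist_force'].round(1),'gap',round(s['finger_gap'],1),'s,z',a.round(1),d[2].round(1),'r',np.hypot(a,d[2]).round(1),'th',np.arctan2(d[2],-a).round(3),'tilt',R[:,0].round(3),'q',s['joints'].round(2))
    return s,R,a,d[2]
E
python3 - <<'E'
from arc import *
st()
im,_=camera("side");cv2.imwrite("pics/s18.png",cv2.resize(im[60:220,200:380],None,fx=3.5,fy=3.5))
E
```

```text
20.0 [556.1 -43.1 256.6] F [ 0.8 -0.3 -3.2] gap 9.0 s,z -51.2 215.0 r 221.0 th 1.337 tilt [ 0.01 -0.   -1.  ] q [-0.14  0.26  1.38  0.    1.49 -0.09]
```

View pics/s18.png

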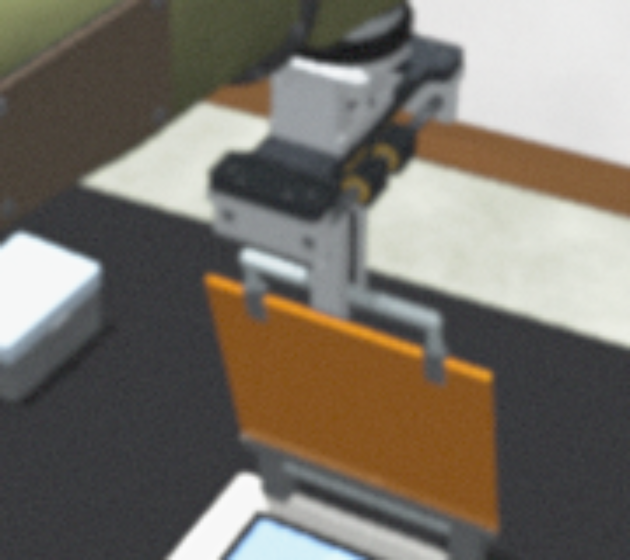

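play_rows(
  motion=[0,0,0,0.0035,0,-0.0098,1,0,0,0,0.0033,0,-0.0105,1,0,0,0,0.0039,0,-0.0102,1,0,0,0,0.0043,0,-0.0102,1,0,0,0,0.0048,0,-0.0098,1,0,0,0,0,0,0,1],
)

```text
clock: 20.65
eef_pos: [506.9, -40.3, 238.2]
eef_rot: [0.035, 1.555, -0.018]
wrist_force: [2.3, 1.0, -4.3]
finger_gap: 8.9
```

```bash
python3 - <<'E'
from arc import *
st()
E
```

```text
20.65 [506.9 -40.3 238.2] F [ 2.3  1.  -4.3] gap 8.9 s,z -100.7 196.6 r 220.9 th 1.097 tilt [ 0.016 -0.    -1.   ] q [-0.15  0.15  1.55  0.    1.42 -0.1 ]
```

play_rows(
  motion=[0,0,0,0.0055,0,-0.009,1,0,0,0,0.0057,0,-0.0094,1,0,0,0,0.0062,0,-0.0091,1,0,0,0,0.005,0,-0.007,1,0,0,0,0,0,0,1,0,0,0,0,0,0,1],
)

```text
clock: 21.25
eef_pos: [474.9, -38.6, 217.5]
eef_rot: [0.033, 1.551, -0.019]
wrist_force: [-0.3, 0.8, 0.7]
finger_gap: 9.4
```

```bash
python3 - <<'E'
from arc import *
st()
im,_=camera("side");cv2.imwrite("pics/s19.png",im);p=camera_params("side")
yh=np.array([.052,.9986,0])
for q in place_of("side","cover_handle")[:1]:
    w=(p['T']@np.r_[q['at'],1])[:3];d=w-hz;print(q['conf'],w.round(1),np.hypot(d@xh,d[2]),np.arctan2(d[2],-(d@xh)))
for th in (.82,.85,.873,.9,.93):
    h=hz+220*(-np.cos(th)*xh+[0,0,np.sin(th)]);print(th,h.round(1),proj(p,h+62*yh).round(1),proj(p,h-62*yh).round(1))
cv2.imwrite("pics/s19.png",cv2.resize(im[110:310,200:380],None,fx=3,fy=3,interpolation=cv2.INTER_CUBIC))
im,_=camera("top");cv2.imwrite("pics/t19.png",im)
im,_=camera("wrist");cv2.imwrite("pics/w19.png",im)
E
```

```text
21.25 [474.9 -38.6 217.5] F [-0.3  0.8  0.7] gap 9.4 s,z -133.0 175.9 r 220.5 th 0.923 tilt [ 0.02 -0.   -1.  ] q [-0.16  0.09  1.67  0.    1.37 -0.11]
0.6 [471.  -39.5 266.3] 222.5981365008861 0.9142479737698435
0.82 [456.9 -37.8 250.9] [246.8 180. ] [299.6 200.3]
0.85 [461.8 -38.  255.3] [248. 177.] [300.8 197.2]
0.873 [465.6 -38.2 258.6] [248.8 174.7] [301.7 194.9]
0.9 [470.2 -38.5 262.3] [249.9 172.1] [302.9 192.1]
0.93 [475.4 -38.8 266.4] [251.2 169.1] [304.1 189.1]
```

View pics/s19.png

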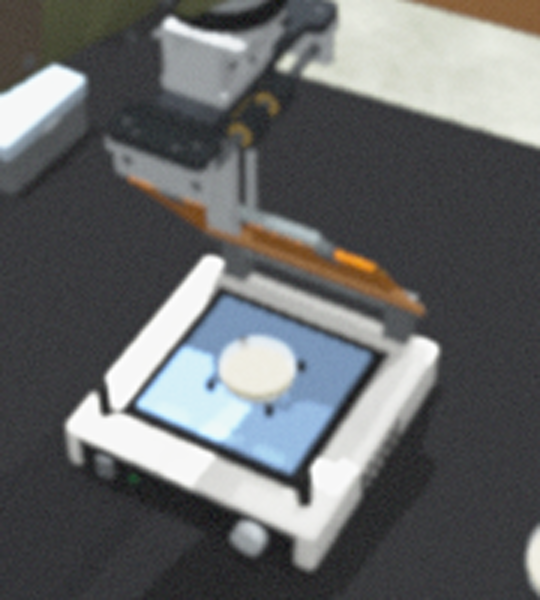

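View pics/w19.png

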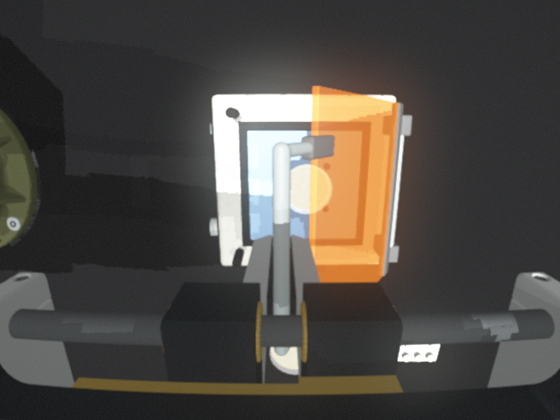

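play_rows(
  motion=[0,0,0,0.0033,0,-0.004,1,0,0,0,0.0033,0,-0.004,1,0,0,0,0,0,0,1,0,0,0,0,0,0,1,0,0,0,0,0,0,1],
)

```text
clock: 21.95
eef_pos: [466.9, -38.1, 211.0]
eef_rot: [0.029, 1.551, -0.023]
wrist_force: [-3.2, 1.1, 2.1]
finger_gap: 9.1
```

```bash
python3 - <<'E'
from arc import *
st()
yh=np.array([.052,.9986,0])
for n in ("side","top","wrist"):
    im,_=camera(n);p=camera_params(n);cv2.imwrite(f"pics/{n}20.png",im)
    for q in place_of(n,"cover_handle")[:1]:
        w=(p['T']@np.r_[q['at'],1])[:3];d=w-hz;print(n,q['conf'],w.round(1),np.hypot(d@xh,d[2]).round(1),np.arctan2(d[2],-(d@xh)).round(3))
    for q in place_of(n,"small_dish_center")[:1]: print(q['conf'],(p['T']@np.r_[q['at'],1])[:3].round(1))
p=camera_params("wrist")
im=cv2.imread("pics/wrist20.png")
for th,col in ((.786,(255,0,0)),(.873,(0,255,0)),(.96,(0,0,255))):
    a=hz+220*(-np.cos(th)*xh+[0,0,np.sin(th)])
    b=hz+186*(-np.cos(th)*xh+[0,0,np.sin(th)])
    for k in (a+62*yh,a-62*yh,b+98*yh): 
        u=proj(p,k);print(th,u.round(1));cv2.circle(im,tuple(int(round(v)) for v in u),2,col,-1)
cv2.imwrite("pics/w20o.png",im)
st()
E
```

```text
21.95 [466.9 -38.1 211. ] F [-3.2  1.1  2.1] gap 9.1 s,z -141.0 169.4 r 220.4 th 0.876 tilt [ 0.02 -0.   -1.  ] q [-0.16  0.07  1.7   0.    1.35 -0.11]
side 0.55 [466.2 -37.6 259.8] 220.6 0.879
0.9 [509.5 -40.8  68.8]
wrist 0.78 [464.7 -41.  258.2] 220.2 0.869
0.65 [509.5 -42.4  69.1]
0.786 [255.1 147.9]
0.786 [259.2 333.4]
0.786 [295.3  86.3]
0.873 [280.3 149.8]
0.873 [280.3 346.3]
0.873 [316.8  84.4]
0.96 [311.6 151.8]
0.96 [305.6 359. ]
0.96 [342.1  82.5]
22.4 [466.9 -38.2 210.9] F [-0.8  1.1  2.7] gap 9.4 s,z -141.1 169.3 r 220.4 th 0.876 tilt [ 0.02 -0.   -1.  ] q [-0.16  0.07  1.7   0.    1.35 -0.11]
```

View pics/w20o.png

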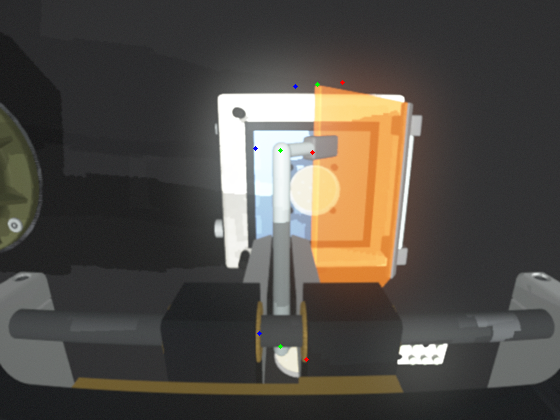

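View pics/side20.png

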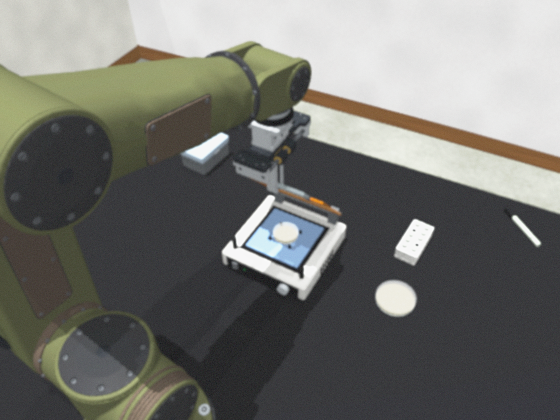

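```bash
python3 - <<'E'
from arc import *
camera("side");p=camera_params("side")
im=cv2.imread("pics/side20.png")
for q in masks_of("side","small_dish_center")[:1]:
    yy,xx=np.nonzero(q['region']);print(q['conf'],len(xx),xx.mean(),yy.mean(),onz(p,(xx.mean(),yy.mean()),69).round(1))
a=np.linspace(0,6.28,80)
for z,col in((60,(255,0,0)),(75,(0,0,255))):
    pts=np.array([(proj(p,[506.3+30*np.cos(t),-40.3+30*np.sin(t),z])-[240,190])*7 for t in a]).round().astype(int)
    if z==60: big=cv2.resize(im[190:270,240:335],None,fx=7,fy=7,interpolation=cv2.INTER_CUBIC)
    cv2.polylines(big,[pts],True,col,1)
cv2.imwrite("pics/big.png",big);st()
E
```

```text
0.94 448 285.34598214285717 232.34375 [509.7 -39.9  69. ]
22.5 [466.9 -38.1 211. ] F [-1.1 -0.2  2.6] gap 9.0 s,z -141.1 169.3 r 220.4 th 0.876 tilt [ 0.02  -0.001 -1.   ] q [-0.16  0.07  1.7   0.    1.35 -0.11]
```

View pics/big.png

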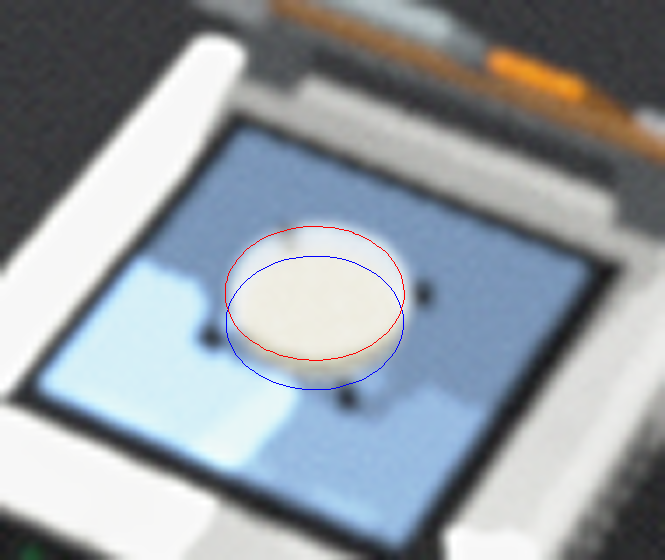

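```bash
python3 - <<'E'
from arc import *
print(np.abs(read_state()['qd']).max());print(sign_off())
E
```

```text
0.0014564630862857163
the job is handed in; nothing more can be done
None
```

The small dish is flat on the stage plate between the four stops and let go. The gripper is holding the amber cover at about 50 degrees, and the job was handed in at about 22.5 s of the 51 s allowed.

**Dish:** The wrist camera, measuring against the pins, put it within about 1 mm of the stage centre just after I let go. Its top was level at about 74.5 mm, where 75 mm is expected. The last side-camera fixes put it about 3 mm behind centre, and the last wrist-camera fix about 3 mm off. That is within the networks' 4 mm error, and the pins leave the dish only 3 mm of play.

**Cover:** The angle came out at 0.876 rad from the arm pose, 0.879 from the side camera and 0.869 from the wrist camera; the target is 0.873. The top camera's network did not find the handle in the last check. The grip was set to 25 N with the fingers closed on the bar at a 9 mm gap. The wrist force was about 3 N and the arm was still.

**First grasp:** My first attempt on the dish closed above it without moving it. The real fingertips sit about 31 mm behind the reported TCP, so I measured that with the wrist depth image and used it for both grasps.

**Other objects:** I did not go near the large dish, tip box or tube rack. They look unmoved in the last side picture, though I did not re-measure them.

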